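Gauge and hold the belt tensioner of an edge sander

ROBOT

A 6-joint arm with a two-finger parallel gripper is mounted at the origin on the work surface. World frame = base frame: x ahead of the robot, y to its left, z up, the work surface at z = 0. Lengths are in m, angles in rad, forces in N, time in s.
With the tool pointing down it reaches from about 0.35 to 0.775 m from the base axis. Payload 7.3 kg.
Tool frame: the origin (TCP) lies on the centre line of the jaws, within the pads' length; the fingertips stand 8 mm ahead of it and the grasp point (between the pads) lies 11 mm behind it; z points along the fingers, y is the direction in which the jaws open and shut (so a half turn about z gives the same grasp; the last joint's range is limited). The gripper opens to 92 mm and grips with 3 to 60 N. Pads are 19 mm wide; open, the fingers measure 130 mm over their backs; the gripper's body (75 mm by 190 mm) begins 47 mm behind the grasp point.
Start: joints at [-1.29, 0.342, 1.524, -0, 1.275, -0.146], TCP at [0.217, -0.478, 0.235] pointing down, gripper open.
Joint ranges: [-2.53, 2.53], [-0.77, 2.02], [0.04, 2.7], [-1, 4.14], [0.28, 2.66], [-3.11, 3.11]. Speed limits (rad/s): [2.57, 2.57, 3.14, 3.14, 3.14, 3.14].

INTERFACE

Orientations are given as [roll, pitch, yaw] about the fixed x, y, z axes, in that order (R = Rz(yaw) Ry(pitch) Rx(roll)).
In Python, from plant import r, imaging gives the robot as it stands.
- The arm moves only by the tool drive_tool, never from a script. Its argument "deltas" is a list of rows, each an object of numbers: "jaw": the opening in per cent of the stroke, from 0 (shut) to 100 (fully open); "dx", "dy", "dz": the shift along the tool's x, y, z in cm; "yaw": the turn about the tool's z in rad. A call has 1 to 8 rows; each row shifts and turns the pose as measured when the row begins, along the tool's axes as they then stand; what a row does not reach is not made up. A row lasts 1/8 s, in which the tool goes at most 62.5 mm and 10.7 degrees, less where a joint would pass 70% of its speed; a pose out of reach is approached as far as the arm can. A call with a gripper value outside its range is refused whole. The fingers move at their own pace and stop on an object; the grip force is fixed at half the most. Time passes only in rows, so rows that do not move let the fingers close. It gives the time, the measured TCP pose, the force and the opening at its end, in the units of the state.
- r.observe(): the state, without advancing time (a new reading comes with each control period).
- imaging.capture(name): name is "scene" or "top" or "wrist"; returns a dict with "frame" (384x512x3 uint8, red, green, blue), "range_z" (384x512 float32, m along the optical axis (not along the pixel's ray), 0 where there is no reading), "fx", "fy", "cx", "cy" (pixels), "distortion" ([k1, k2, p1, p2, k3] as OpenCV has them; the pictures are not rectified), "T" (4x4, takes a point from camera to world coordinates); the wrist camera has in their place "T_tool_cam" (4x4, takes a point from camera to tool coordinates, whose origin is the TCP and whose axes are the flange's). Camera axes: x right, y up, looking along -z (the intrinsics and any distortion apply to the point x, -y, -z); pixel columns grow to the right and rows downward; lengths in m; the calibration is good to about 2 mm. A picture is of the moment at which its call begins: read the wrist's pose just before it.
- r.hand_in(): hands the job in, once; it reports no verdict.
The state is a dict: "t": time; "joint_positions": joint angles; "qvel": joint speeds; "effort": joint torques, N m; "eef_pos": TCP position; "tool_rot": TCP orientation; "ft_force": force on the tool from outside, world axes, zero at the start; "torque": the same for the moment, N m; "gripper_width": opening from 0.0 (shut) to 1.0 (fully open).
Only numpy, scipy, OpenCV 4.12 (cv2) and the standard library are available. Lean on these libraries where they do the work, as an engineer would, in place of code of your own. Each camera call takes 0.05 s, during which the arm holds its last target.

TASK

Set up the sander's belt tensioner: take the gauge with the orange handle from the wooden stand, put its blade in the slot at the stop until it is fully down, and let go of it. Then swing the blue spring arm forward by its red post until its round nose pinches the gauge blade firmly against the stop, and finish while still holding the arm there, so that I can lock the stop screw. Leave the other gauges and the things on the bench where they are.

Things in the scene. Friction and masses are not known exactly. Their poses are not given: they have to be found in the camera images.
- tensioner: Grey base plate of the belt tensioner, fixed, 250 x 290 mm, top at 16 mm, spanning x -145..105 and y -155..135 mm in its own frame. Its x is 'forward' (roughly away from the robot), y left, z up; origin on the table. The arm's vertical pivot is at (38, -100) mm in this frame; the round pivot hub is up to 64 mm wide, its top 92 mm above the table.
- slot_floor (a point): Centre of the floor of the gauge slot, 20 mm above the table, at (50, 80) mm in the tensioner frame, axes parallel to it. The slot is 8 mm wide (x), 34 mm long (y), about 22 mm deep, with sloped lead-ins on the near lip and ends, whose tops are 45 mm above the table. The forward (+x) wall is the stop.
- stop_face (a point): Point on the steel stop's face, which is 4 mm forward of slot_floor and looks to the tensioner's -x; 61 mm above the table, where the nose presses the blade. The stop is 22 mm thick, 62 mm long, its top 74 mm above the table, so the blade of a seated gauge stands in front of it.
- gauge_orange: The gauge to use, loose, about 80 g. Origin at the centre of the blade's lower edge, z up. Steel blade 5 mm thick (x), 30 mm wide (y), 60 mm long; above it the orange handle 16 (x) x 36 (y) x 45 mm, at z 60 to 105. Same either way round. Starts upright in the stand, handle resting on its top, origin 10 mm above the table. Fully down in the slot, its origin meets slot_floor (1.5 to 2 mm play).
- gauge_handle (a point): Centre of the orange handle, 82.5 mm above the gauge's origin.
- gauge_stand: Fixed wooden block 70 (x) x 200 (y) x 70 mm high with three gauge slots at y = -62, 0 and 62 mm. Origin at the centre of its underside. The gauges' x and y axes start parallel to its own.
- gauge_blue: Another gauge of the same shape, blue handle, 4 mm blade. Bystander in the stand: leave it.
- gauge_green: Another gauge of the same shape, green handle, 3 mm blade. Bystander in the stand: leave it.
- swing (a joint): Angle of the blue spring arm about its vertical pivot, rad. 0 at rest, where the spring returns it. Grows as it swings forward, clockwise from above; at about 0.85 the arm points along the tensioner's +y and its nose pinches the 5 mm blade on the stop (without a blade it goes on to 0.878). The push needed at the post is 2.5 N at rest, about 7 N at the stop, before any pinch.
- tension_arm: The blue arm, a bar 24 mm wide, 14 mm high, its top 68 mm above the table, along its own y from the pivot. Origin on the pivot axis, 16 mm above the table; z up; its own x is the forward swing direction, so pushing the post along it winds the spring.
- post_grip (a point): Point on the red upright post on the arm to hold or push, 102 mm above the table, 100 mm from the pivot axis. The post is round, 18 mm across, and stands from the arm's top (68 mm) to 126 mm above the table. Its axes are the arm's.
- nose (a point): Centre of the arm's steel round nose, 61 mm above the table, 180 mm from the pivot axis, 22 mm across, from 48 to 74 mm above the table. It presses the blade at mid-width above the slot's front lip.
- board_offcut: Bystander: white-faced board offcut 90 x 130 x 19 mm lying flat.
- screwdriver: Bystander: black-handled screwdriver lying flat.
- sanding_block: Bystander: cork sanding block 70 x 110 x 28 mm.
- glue_bottle: Bystander: white bottle with a red cap, 60 mm across, 160 mm high.
- try_square: Bystander: try square, dark wood stock and 150 mm steel blade, lying flat.
Things that resemble listed ones, but are neither listed nor needed, are in the scene too. Leave any white or yellow look-alike of the gauge_orange alone.

How it is judged:
On the way, in this order (a step that is already met when the one before it is completed fails the run):
1. the orange gauge stands fully down in the slot, let go, while the arm is still back (distance between gauge_orange and slot_floor below 0.006 m and angle between gauge_orange's own z axis and vertical below 0.14 rad and contact force between the fingers and gauge_orange below 0.3 N and value of joint swing below 0.3 rad), for 0.2 s.
2. the arm is swung forward to the gauge and pinches the blade against the stop (distance between gauge_orange and slot_floor below 0.006 m and angle between gauge_orange's own z axis and vertical below 0.14 rad and value of joint swing above 0.82 rad and contact force between tension_arm and gauge_orange above 2 N and contact force between any of the fingers, the arm and tension_arm above 2 N), for 0.3 s.
At the end, for the whole second after the job is handed in: Orange gauge in the slot, its lower edge within 6 mm of the slot floor's centre, under 8 degrees off upright, untouched by the fingers; the robot holds the arm (over 2 N) beyond 0.82 rad, the arm pressing the gauge with over 2 N, through the last second (all of step 2 and contact force between the fingers and gauge_orange below 0.3 N); the arm keeps its last pose, push and grip.
It fails at once if the blue or the green gauge is moved more than 30 mm (distance of any of gauge_blue, gauge_green from where it was at the start of the episode above 0.03 m).
It fails at once if a bystander on the bench is moved more than 30 mm (distance of any of board_offcut, screwdriver, sanding_block, glue_bottle, try_square from where it was at the start of the episode above 0.03 m).
It also fails if it takes over 58 s, if anything falls off the work surface, if the arm or the gripper's body presses on something with over 40 N, if the wrist force passes 120 N, or if a joint passes its speed limit or range.

## Working session

There is one attempt and no reset: what is moved stays moved. The work goes in short steps, Python scripts to look and compute and a tool call to move; the robot and the scene stay as the last step left them, time stands still between calls to the robot, and variables do not carry over. Pictures are saved under pics/ and viewed, and the job is handed in when it is done.

Besides the shell and the picture viewer there is one more tool, called after ">>>" as name(argument=value, ...) on one line, values as JSON. drive_tool: Moves the arm, as the interface text tells. Its arguments: {"type":"object","properties":{"deltas":{"type":"array","items":{"type":"object","properties":{"jaw":{"type":"number"},"dx":{"type":"number"},"dy":{"type":"number"},"dz":{"type":"number"},"yaw":{"type":"number"}}}}},"required":["deltas"]}

```bash
mkdir -p pics; ls; python3 - <<'E'
from plant import r, imaging
import cv2,numpy as np,pickle
s=r.observe();print(s)
for n in ["scene","top","wrist"]:
    c=imaging.capture(n);pickle.dump(c,open(f'pics/{n}0.pkl','wb'))
    cv2.imwrite(f'pics/{n}0.png',cv2.cvtColor(c['frame'],cv2.COLOR_RGB2BGR))
    print(n,c['fx'],c['fy'],c['cx'],c['cy'],c['distortion'],c.get('T',c.get('T_tool_cam')))
E
```

```text
pics
{'t': 0.0, 'joint_positions': array([-1.28999020e+00,  3.42705602e-01,  1.52502180e+00,  1.75140368e-05,
        1.27536779e+00, -1.46033155e-01]), 'qvel': array([-0.00116728, -0.00073954,  0.00012139,  0.00061881, -0.00027523,
       -0.00038287]), 'effort': array([ 9.18562073e-04, -4.31243956e+01, -2.44219315e+01,  7.18284328e-02,
        5.60222450e-02, -1.29177570e-04]), 'eef_pos': array([ 0.21724842, -0.47751587,  0.23405216]), 'tool_rot': array([-3.14010854e+00, -2.35210681e-04,  4.26833995e-01]), 'ft_force': array([-0.38938585, -0.21936987, -0.17396143]), 'torque': array([-0.01031438,  0.0671058 ,  0.01572735]), 'gripper_width': 1.0010968041676205}
scene 404.221026757155 404.221026757155 255.39334284609677 183.7248260733141 [-0.01030814  0.          0.          0.          0.        ] [[-0.67749901 -0.56947418  0.46550429  1.04803341]
 [ 0.73550445 -0.51995865  0.43436874  0.40255752]
 [-0.0053188   0.63666487  0.77112227  0.94267411]
 [ 0.          0.          0.          1.        ]]
top 450.32365882432845 450.32365882432845 255.87949830907226 190.14623362396998 [-0.10997995  0.          0.          0.          0.        ] [[ 1.13642253e-03  9.99031477e-01 -4.39865449e-02  4.55290534e-01]
 [-9.99971891e-01  1.46128641e-03  7.35407908e-03 -7.59034532e-02]
 [ 7.41123343e-03  4.39769511e-02  9.99005056e-01  1.58239474e+00]
 [ 0.00000000e+00  0.00000000e+00  0.00000000e+00  1.00000000e+00]]
wrist 272.89971827392014 272.89971827392014 253.81362315066283 191.3816111864187 [0.00046305 0.         0.         0.         0.        ] [[-1.74923976e-03  9.61608218e-01  2.74420436e-01  7.23502004e-02]
 [ 9.99998464e-01  1.71124883e-03  3.77836770e-04  8.35349899e-04]
 [-1.06270707e-04  2.74420675e-01 -9.61609735e-01 -1.51028786e-01]
 [ 0.00000000e+00  0.00000000e+00  0.00000000e+00  1.00000000e+00]]
```

View pics/scene0.png

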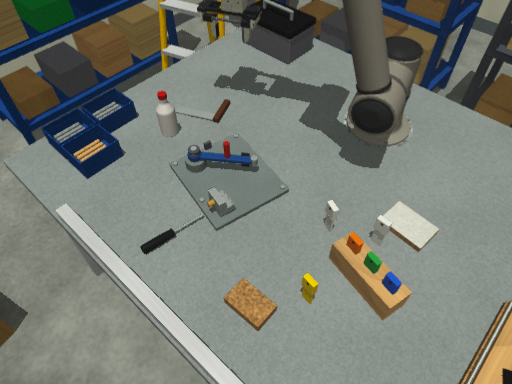

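View pics/top0.png

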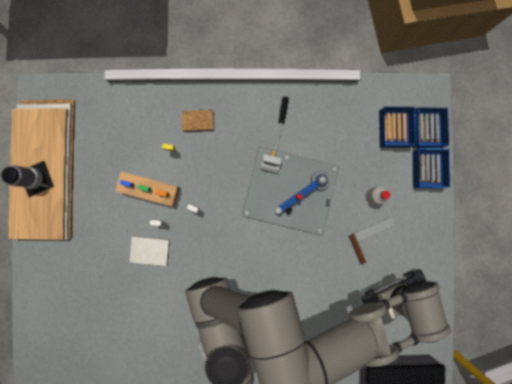

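View pics/wrist0.png

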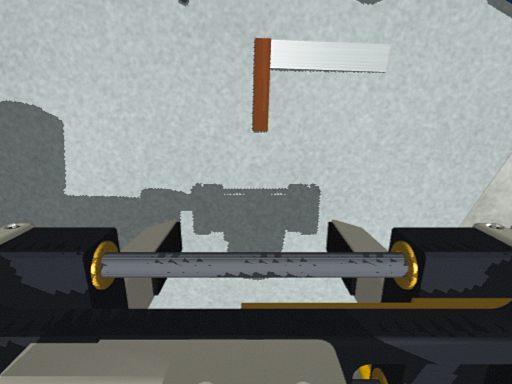

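```bash
cat > h.py <<'E'
import numpy as np,cv2,pickle
from scipy.spatial.transform import Rotation as R
def cloud(c,T=None):
    T=c['T'] if T is None else T
    z=c['range_z'];h,w=z.shape
    u,v=np.meshgrid(np.arange(w),np.arange(h))
    K=np.array([[c['fx'],0,c['cx']],[0,c['fy'],c['cy']],[0,0,1]])
    p=cv2.undistortPoints(np.stack([u,v],-1).reshape(-1,1,2).astype(float),K,np.array(c['distortion'])).reshape(h,w,2)
    P=np.stack([p[...,0]*z,-p[...,1]*z,-z],-1)
    return P@T[:3,:3].T+T[:3,3]
def Ttool(s):
    T=np.eye(4);T[:3,:3]=R.from_euler('xyz',s['tool_rot']).as_matrix();T[:3,3]=s['eef_pos'];return T
E
python3 - <<'E'
from h import *
for n in ['top','scene']:
    c=pickle.load(open(f'pics/{n}0.pkl','rb'));P=cloud(c);f=c['frame'].astype(int)
    hsv=cv2.cvtColor(c['frame'],cv2.COLOR_RGB2HSV)
    ok=c['range_z']>0
    print(n,'table z',np.median(P[...,2][ok&(P[...,0]>.3)&(P[...,0]<.8)&(abs(P[...,1])<.3)]))
    for name,lo,hi in [('orange',(6,170,120),(14,255,255)),('blue',(108,150,80),(125,255,255)),('green',(50,120,50),(75,255,255)),('red',(0,170,100),(4,255,255)),('yellow',(22,180,120),(32,255,255))]:
        m=(cv2.inRange(hsv,lo,hi)>0)&ok&(P[...,2]>.02)&(P[...,2]<.2)
        k,l,st,ce=cv2.connectedComponentsWithStats(m.astype(np.uint8))
        for i in range(1,k):
            if st[i,4]>12:
                q=P[l==i]; 
                if q[:,0].max()<1: 
                    t=q[q[:,2]>q[:,2].max()-.008]; print(name,ce[i].round(),st[i,4],q.min(0).round(3),q.max(0).round(3),'top mean',t.mean(0).round(3),cv2.minAreaRect(t[:,:2].astype(np.float32)*1000))
    # plate
    for nm,zlo,zhi,bx in [('plate',.011,.021,(.3,.8,-.4,.0)),('stand',.063,.077,(.3,.6,.05,.4))]:
        m=ok&(P[...,2]>zlo)&(P[...,2]<zhi)&(P[...,0]>bx[0])&(P[...,0]<bx[1])&(P[...,1]>bx[2])&(P[...,1]<bx[3])
        m=cv2.morphologyEx(m.astype(np.uint8),cv2.MORPH_OPEN,np.ones((3,3)))
        k,l,st,ce=cv2.connectedComponentsWithStats(m)
        for i in range(1,k):
            if st[i,4]>150: print(nm,ce[i],st[i,4],cv2.minAreaRect(P[l==i][:,:2].astype(np.float32)*1000), cv2.boxPoints(cv2.minAreaRect(P[l==i][:,:2].astype(np.float32)*1000)).round().tolist())
E
```

```text
top table z 0.0013794135720062162
orange [161. 193.] 49 [0.5   0.206 0.102] [0.52  0.241 0.122] top mean [0.512 0.225 0.117] ((511.5350646972656, 223.64889526367188), (33.134578704833984, 12.534832954406738), 74.48228454589844)
blue [415. 121.] 39 [ 0.723 -0.651  0.04 ] [ 0.795 -0.633  0.075] top mean [ 0.758 -0.635  0.072] ((755.8823852539062, -634.2567749023438), (3.24286150932312, 65.96528625488281), 88.543212890625)
blue [396. 144.] 53 [ 0.678 -0.616  0.049] [ 0.688 -0.525  0.077] top mean [ 0.681 -0.559  0.072] ((680.4227294921875, -570.2247314453125), (0.9115552306175232, 90.84862518310547), 0.39762648940086365)
blue [426. 144.] 31 [ 0.678 -0.71   0.055] [ 0.689 -0.647  0.078] top mean [ 0.68  -0.679  0.074] ((680.4105224609375, -678.2129516601562), (63.34697723388672, 1.6231770515441895), 84.02845764160156)
blue [126. 183.] 27 [0.536 0.329 0.095] [0.549 0.356 0.12 ] top mean [0.543 0.343 0.116] ((542.4591674804688, 342.4303894042969), (26.98190689086914, 8.26660442352295), 71.12409210205078)
blue [310. 188.] 103 [ 0.506 -0.297  0.059] [ 0.55  -0.24   0.078] top mean [ 0.532 -0
[... 5449 characters left out ...]
76.2284164428711) [[366.0, -315.0], [433.0, -331.0], [461.0, -217.0], [394.0, -201.0]]
plate [215.20238095 147.57142857] 168 ((467.99090576171875, -328.30908203125), (61.37053298950195, 70.8607406616211), 45.601158142089844) [[421.0, -325.0], [472.0, -375.0], [515.0, -331.0], [464.0, -282.0]]
plate [230.44701398 186.02947903] 3935 ((522.8482055664062, -203.0283660888672), (290.9081115722656, 249.98095703125), 76.44538116455078) [[367.0, -315.0], [610.0, -374.0], [678.0, -91.0], [435.0, -32.0]]
stand [370.97293896 273.34675897] 1589 ((526.1572265625, 288.2742919921875), (202.27371215820312, 72.46173858642578), 75.64263153076172) [[466.0, 199.0], [536.0, 181.0], [586.0, 377.0], [516.0, 395.0]]
```

```bash
cat > plan.py <<'E'
import sys
from h import *
from plant import r
def plan(tx,ty,tz,tyaw,step=.058,ystep=.18):
    s=r.observe();p=s['eef_pos'];y=s['tool_rot'][2]
    print('now',s['t'],p.round(4),s['tool_rot'].round(4),s['ft_force'].round(2),round(s['gripper_width'],3))
    d=np.array([tx,ty,tz])-p; dy=(tyaw-y+np.pi)%(2*np.pi)-np.pi
    n=int(max(np.ceil(np.linalg.norm(d)/step),np.ceil(abs(dy)/ystep),1))
    for i in range(n):
        yy=y+dy*i/n
        Rm=R.from_euler('xyz',[np.pi,0,yy]).as_matrix()
        l=Rm.T@(d/n)*100
        print(i,'dx %.2f dy %.2f dz %.2f yaw %.3f'%(*l,-dy/n))
if __name__=='__main__': plan(*map(float,sys.argv[1:5]),*map(float,sys.argv[5:]))
E
python3 plan.py .511 .228 .235 1.319
```

```text
now 0.15 [ 0.2173 -0.4776  0.2342] [-3.1405e+00 -1.0000e-04  4.2680e-01] [ 0.39 -0.03  0.44] 1.0
0 dx 4.00 dy -3.72 dz -0.01 yaw -0.064
1 dx 4.23 dy -3.46 dz -0.01 yaw -0.064
2 dx 4.44 dy -3.18 dz -0.01 yaw -0.064
3 dx 4.63 dy -2.89 dz -0.01 yaw -0.064
4 dx 4.81 dy -2.59 dz -0.01 yaw -0.064
5 dx 4.96 dy -2.28 dz -0.01 yaw -0.064
6 dx 5.10 dy -1.96 dz -0.01 yaw -0.064
7 dx 5.21 dy -1.63 dz -0.01 yaw -0.064
8 dx 5.30 dy -1.30 dz -0.01 yaw -0.064
9 dx 5.38 dy -0.96 dz -0.01 yaw -0.064
10 dx 5.43 dy -0.61 dz -0.01 yaw -0.064
11 dx 5.45 dy -0.26 dz -0.01 yaw -0.064
12 dx 5.46 dy 0.08 dz -0.01 yaw -0.064
13 dx 5.44 dy 0.43 dz -0.01 yaw -0.064
```

>>> drive_tool(deltas=[{"jaw": 100, "dx": 4.0, "dy": -3.7, "yaw": -0.064}, {"jaw": 100, "dx": 4.2, "dy": -3.5, "yaw": -0.064}, {"jaw": 100, "dx": 4.4, "dy": -3.2, "yaw": -0.064}, {"jaw": 100, "dx": 4.6, "dy": -2.9, "yaw": -0.064}, {"jaw": 100, "dx": 4.8, "dy": -2.6, "yaw": -0.064}, {"jaw": 100, "dx": 5.0, "dy": -2.3, "yaw": -0.064}, {"jaw": 100, "dx": 5.1, "dy": -2.0, "yaw": -0.064}, {"jaw": 100, "dx": 5.2, "dy": -1.6, "yaw": -0.064}])

```text
invalid input at $.deltas[0]: expected keys jaw, dx, dy, dz, yaw
```

```bash
python3 plan.py .511 .228 .235 1.319
```

```text
now 0.15 [ 0.2173 -0.4776  0.2342] [-3.1405e+00 -1.0000e-04  4.2680e-01] [ 0.39 -0.03  0.44] 1.0
0 dx 4.00 dy -3.72 dz -0.01 yaw -0.064
1 dx 4.23 dy -3.46 dz -0.01 yaw -0.064
2 dx 4.44 dy -3.18 dz -0.01 yaw -0.064
3 dx 4.63 dy -2.89 dz -0.01 yaw -0.064
4 dx 4.81 dy -2.59 dz -0.01 yaw -0.064
5 dx 4.96 dy -2.28 dz -0.01 yaw -0.064
6 dx 5.10 dy -1.96 dz -0.01 yaw -0.064
7 dx 5.21 dy -1.63 dz -0.01 yaw -0.064
8 dx 5.30 dy -1.30 dz -0.01 yaw -0.064
9 dx 5.38 dy -0.96 dz -0.01 yaw -0.064
10 dx 5.43 dy -0.61 dz -0.01 yaw -0.064
11 dx 5.45 dy -0.26 dz -0.01 yaw -0.064
12 dx 5.46 dy 0.08 dz -0.01 yaw -0.064
13 dx 5.44 dy 0.43 dz -0.01 yaw -0.064
```

>>> drive_tool(deltas=[{"jaw": 100, "dx": 4.0, "dy": -3.7, "dz": 0, "yaw": -0.064}, {"jaw": 100, "dx": 4.2, "dy": -3.5, "dz": 0, "yaw": -0.064}, {"jaw": 100, "dx": 4.4, "dy": -3.2, "dz": 0, "yaw": -0.064}, {"jaw": 100, "dx": 4.6, "dy": -2.9, "dz": 0, "yaw": -0.064}, {"jaw": 100, "dx": 4.8, "dy": -2.6, "dz": 0, "yaw": -0.064}, {"jaw": 100, "dx": 5.0, "dy": -2.3, "dz": 0, "yaw": -0.064}, {"jaw": 100, "dx": 5.1, "dy": -2.0, "dz": 0, "yaw": -0.064}, {"jaw": 100, "dx": 5.2, "dy": -1.6, "dz": 0, "yaw": -0.064}])

```text
t: 1.15
eef_pos: [0.3844, -0.0636, 0.2333]
tool_rot: [-3.141, -0.002, 0.947]
ft_force: [0.5, -0.4, 1.2]
gripper_width: 0.998
```

```bash
python3 plan.py .511 .228 .235 1.319
```

```text
now 1.15 [ 0.3844 -0.0636  0.2333] [-3.1408e+00 -2.1000e-03  9.4690e-01] [ 0.52 -0.4   1.17] 0.998
0 dx 5.18 dy -1.13 dz -0.03 yaw -0.062
1 dx 5.24 dy -0.80 dz -0.03 yaw -0.062
2 dx 5.28 dy -0.48 dz -0.03 yaw -0.062
3 dx 5.30 dy -0.15 dz -0.03 yaw -0.062
4 dx 5.30 dy 0.18 dz -0.03 yaw -0.062
5 dx 5.27 dy 0.51 dz -0.03 yaw -0.062
```

>>> drive_tool(deltas=[{"jaw": 100, "dx": 5.2, "dy": -1.1, "dz": 0, "yaw": -0.062}, {"jaw": 100, "dx": 5.2, "dy": -0.8, "dz": 0, "yaw": -0.062}, {"jaw": 100, "dx": 5.3, "dy": -0.5, "dz": 0, "yaw": -0.062}, {"jaw": 100, "dx": 5.3, "dy": -0.2, "dz": 0, "yaw": -0.062}, {"jaw": 100, "dx": 5.3, "dy": 0.2, "dz": 0, "yaw": -0.062}, {"jaw": 100, "dx": 5.3, "dy": 0.5, "dz": 0, "yaw": -0.062}, {"jaw": 100, "dx": 0, "dy": 0, "dz": 0, "yaw": 0}])

```text
t: 2.02
eef_pos: [0.5116, 0.2432, 0.2323]
tool_rot: [-3.141, -0.001, 1.337]
ft_force: [-0.2, -0.8, -1.2]
gripper_width: 0.994
```

```bash
cat > wr.py <<'E'
import sys
from h import *
from plant import r,imaging
s=r.observe();c=imaging.capture('wrist')
c['T']=Ttool(s)@c['T_tool_cam'];c['s']=s
n=sys.argv[1]
pickle.dump(c,open(f'pics/{n}.pkl','wb'));cv2.imwrite(f'pics/{n}.png',cv2.cvtColor(c['frame'],cv2.COLOR_RGB2BGR))
P=cloud(c);ok=c['range_z']>0
hsv=cv2.cvtColor(c['frame'],cv2.COLOR_RGB2HSV)
print(s['eef_pos'].round(4),s['tool_rot'].round(4))
for name,lo,hi in [('orange',(6,150,100),(16,255,255)),('blue',(105,150,60),(125,255,255)),('green',(50,120,50),(75,255,255)),('red',(0,150,80),(4,255,255))]:
    m=(cv2.inRange(hsv,lo,hi)>0)&ok&(P[...,2]>.02)&(P[...,2]<.2)
    k,l,st,ce=cv2.connectedComponentsWithStats(m.astype(np.uint8))
    for i in range(1,k):
        if st[i,4]>80:
            q=P[l==i];zt=np.percentile(q[:,2],95);t=q[abs(q[:,2]-zt)<.004]
            print(name,ce[i].round(),st[i,4],'ztop %.4f'%zt,cv2.minAreaRect(t[:,:2].astype(np.float32)*1000),t.mean(0).round(4))
E
python3 wr.py w1
```

```text
[0.5116 0.2432 0.2323] [-3.1414e+00 -1.1000e-03  1.3374e+00]
orange [257. 194.] 470 ztop 0.1168 ((509.5303039550781, 226.21144104003906), (35.16081237792969, 15.600153923034668), 76.28004455566406) [0.5103 0.2321 0.1157]
blue [259.  75.] 707 ztop 0.1171 ((540.4805908203125, 345.6933898925781), (35.22805404663086, 15.149026870727539), 75.227783203125) [0.5405 0.3456 0.1159]
green [258. 142.] 577 ztop 0.1171 ((524.9820556640625, 285.93487548828125), (34.7603645324707, 15.315159797668457), 74.76376342773438) [0.5252 0.2864 0.1159]
```

View pics/w1.png

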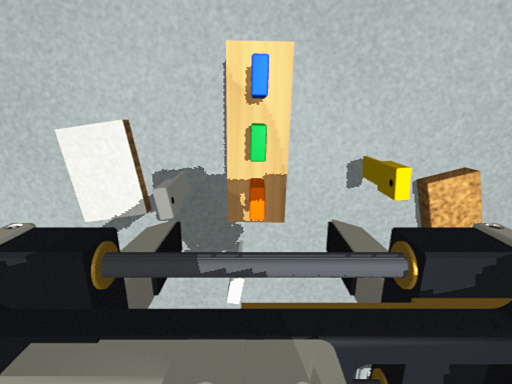

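```bash
python3 - <<'E'
from h import *
c=pickle.load(open('pics/w1.pkl','rb'));P=cloud(c)
ax=np.array([np.cos(-.2534),np.sin(-.2534)]);ay=np.array([-ax[1],ax[0]])
for (u,v) in [(165,195),(172,185),(157,205),(182,178),(400,182),(235,290)]:
    p=P[v,u];d=p[:2]-[.5095,.2262];print(u,v,p.round(3),'gauge frame',(d@ax).round(3),(d@ay).round(3))
E
python3 plan.py .5095 .2262 .125 1.317
```

```text
165 195 [0.416 0.255 0.106] gauge frame -0.097 0.004
172 185 [0.419 0.259 0.083] gauge frame -0.096 0.009
157 205 [0.404 0.246 0.105] gauge frame -0.107 -0.007
182 178 [0.413 0.255 0.023] gauge frame -0.1 0.004
400 182 [0.661 0.211 0.105] gauge frame 0.15 0.023
235 290 [0.46  0.125 0.106] gauge frame -0.023 -0.111
now 2.075 [0.5111 0.2416 0.2324] [-3.1410e+00 -2.0000e-04  1.3357e+00] [ 0.18  0.8  -0.18] 0.998
0 dx -0.77 dy 0.10 dz 5.37 yaw 0.009
1 dx -0.77 dy 0.11 dz 5.37 yaw 0.009
```

>>> drive_tool(deltas=[{"jaw": 65, "dx": -1.0, "dy": 0.1, "dz": 4.5, "yaw": 0.01}, {"jaw": 65, "dx": -0.5, "dy": 0.1, "dz": 4.5, "yaw": 0.009}, {"jaw": 65, "dx": 0, "dy": 0, "dz": 0, "yaw": 0}])

```text
t: 2.45
eef_pos: [0.5089, 0.2238, 0.1413]
tool_rot: [3.141, 0.0, 1.314]
ft_force: [-0.4, -0.5, -0.0]
gripper_width: 0.719
```

```bash
python3 plan.py .5095 .2262 .089 1.317 0.02; python3 wr.py w2
```

```text
now 2.45 [0.5089 0.2238 0.1413] [3.1414e+00 4.0000e-04 1.3135e+00] [-0.41 -0.5  -0.04] 0.719
0 dx 0.08 dy 0.00 dz 1.74 yaw -0.001
1 dx 0.08 dy 0.00 dz 1.74 yaw -0.001
2 dx 0.08 dy 0.00 dz 1.74 yaw -0.001
[0.5089 0.2238 0.1413] [3.1414e+00 4.0000e-04 1.3135e+00]
orange [255. 210.] 1310 ztop 0.1169 ((509.666015625, 226.68116760253906), (35.48844909667969, 15.694510459899902), 75.17675018310547) [0.5094 0.2267 0.1158]
blue [254.  30.] 1560 ztop 0.1170 ((539.2298583984375, 340.7575378417969), (25.90084457397461, 14.866579055786133), 76.00373840332031) [0.5394 0.3407 0.1159]
green [255. 126.] 1392 ztop 0.1170 ((525.3199462890625, 285.79376220703125), (34.6240234375, 15.431536674499512), 74.72080993652344) [0.5254 0.2863 0.1159]
```

View pics/w2.png

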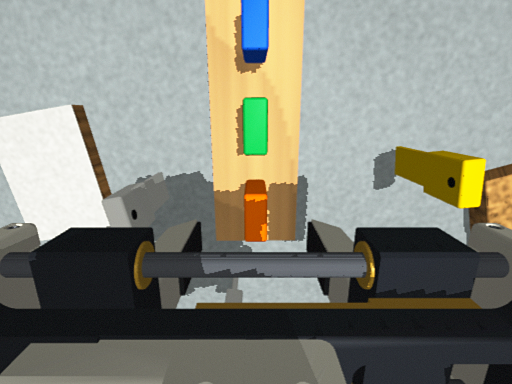

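>>> drive_tool(deltas=[{"jaw": 65, "dx": 0.2, "dy": 0, "dz": 2.6, "yaw": -0.002}, {"jaw": 65, "dx": 0.1, "dy": 0, "dz": 2.5, "yaw": 0}, {"jaw": 65, "dx": 0, "dy": 0, "dz": 0.1, "yaw": 0}])

```text
t: 2.88
eef_pos: [0.5159, 0.2275, 0.0982]
tool_rot: [3.127, -0.008, 1.314]
ft_force: [0.2, 0.4, 0.4]
gripper_width: 0.649
```

```bash
python3 plan.py .5097 .2264 .089 1.317 0.02
```

```text
now 2.875 [0.5159 0.2275 0.0982] [ 3.1271 -0.008   1.3141] [0.19 0.36 0.41] 0.649
0 dx -0.26 dy -0.57 dz 0.92 yaw -0.003
```

>>> drive_tool(deltas=[{"jaw": 65, "dx": 0, "dy": 0, "dz": 0, "yaw": 0}])

```text
t: 3.0
eef_pos: [0.5171, 0.2277, 0.1005]
tool_rot: [3.124, -0.01, 1.314]
ft_force: [0.3, 0.5, 0.7]
gripper_width: 0.65
```

```bash
python3 plan.py .5097 .2264 .089 1.317 0.02; python3 -c "
from plant import r;s=r.observe();print(s['joint_positions'],s['qvel'],s['effort'])"; python3 wr.py w3
```

```text
now 3.0 [0.5171 0.2277 0.1005] [ 3.1243 -0.0097  1.3139] [0.31 0.55 0.74] 0.65
0 dx -0.31 dy -0.68 dz 1.15 yaw -0.003
[ 2.79390001e-01  5.41596749e-01  1.60656914e+00 -5.67721391e-04
  9.73587042e-01  5.36706154e-01] [-0.00211857 -0.01165027 -0.00741376 -0.00048484  0.0111847   0.00053948] [-3.94406001e-03 -4.84585762e+01 -2.01744175e+01  7.03054131e-02
 -1.14305704e-01  1.88420949e-03]
[0.5171 0.2277 0.1005] [ 3.1243 -0.0097  1.3139]
orange [244. 227.] 1401 ztop 0.1167 ((511.8819274902344, 235.8927001953125), (16.226726531982422, 15.687505722045898), 75.30485534667969) [0.5122 0.2363 0.1157]
orange [244. 279.] 157 ztop 0.1758 ((517.4224243164062, 249.70291137695312), (1.5193113088607788, 7.789606094360352), 85.09014129638672) [0.5175 0.2497 0.1755]
blue [239.  35.] 1086 ztop 0.1167 ((538.4306030273438, 336.8412170410156), (18.032636642456055, 15.406494140625), 75.24154663085938) [0.5375 0.3368 0.1155]
green [242. 140.] 2224 ztop 0.1171 ((525.2277221679688, 286.1496276855469), (34.999847412109375, 15.323914527893066), 75.33642578125) [0.5255 0.2868 0.1159]
```

View pics/w3.png

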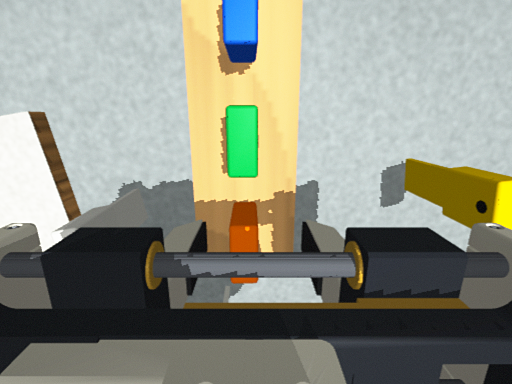

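```bash
python3 - <<'E'
from plant import r, imaging
import cv2,pickle
s=r.observe();print(s['eef_pos'],s['tool_rot'],s['qvel'].round(4),s['torque'],s['effort'].round(2))
for n in ["scene","top"]:
    c=imaging.capture(n);pickle.dump(c,open(f'pics/{n}1.pkl','wb'))
    cv2.imwrite(f'pics/{n}1.png',cv2.cvtColor(c['frame'],cv2.COLOR_RGB2BGR))
    if n=='scene':
        f=c['frame'][140:340,240:480];cv2.imwrite('pics/sc1c.png',cv2.resize(cv2.cvtColor(f,cv2.COLOR_RGB2BGR),None,fx=3,fy=3))
E
```

```text
[0.51707874 0.22768514 0.10051714] [ 3.12404757 -0.00982885  1.31390766] [ 0.0016  0.0019  0.0071  0.0006 -0.0114 -0.0001] [-0.06921138 -0.09321188  0.03150253] [ 3.000e-02 -4.852e+01 -2.020e+01  8.000e-02 -7.000e-02  0.000e+00]
```

View pics/sc1c.png

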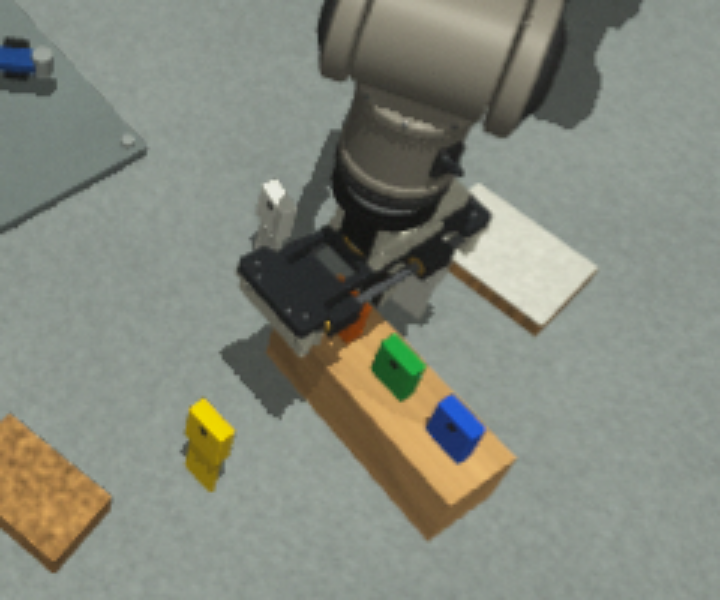

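View pics/top1.png

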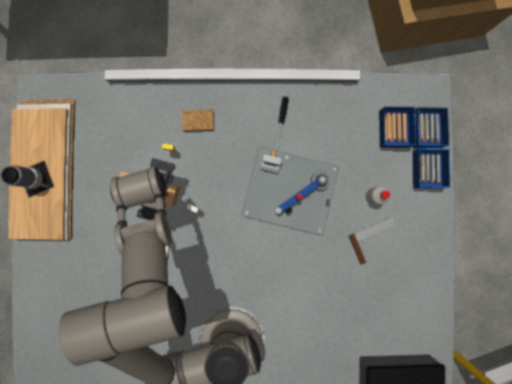

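```bash
python3 - <<'E'
from h import *
c=pickle.load(open('pics/w3.pkl','rb'));P=cloud(c)
ax=np.array([np.cos(-.2534),np.sin(-.2534)]);ay=np.array([-ax[1],ax[0]])
Ti=np.linalg.inv(Ttool(c['s']))
for (u,v) in [(105,215),(95,220),(130,205),(120,192),(105,265),(60,240),(180,240),(200,240),(182,280),(305,240),(340,240),(350,300),(20,250),(244,280),(100,330),(250,320)]:
    p=P[v,u];d=p[:2]-[.5095,.2262];print(u,v,p.round(3),'gauge frame',(d@ax).round(3),(d@ay).round(3),'tool',(Ti[:3,:3]@p+Ti[:3,3]).round(3),c['range_z'][v,u])
cv2.imwrite('pics/w3c.png',cv2.resize(cv2.cvtColor(c['frame'][150:350,0:260],cv2.COLOR_RGB2BGR),None,fx=3,fy=3))
E
```

```text
105 215 [0.42  0.259 0.075] gauge frame -0.095 0.01 tool [ 0.006 -0.103  0.024] 0.1868591
95 220 [0.532 0.297 0.252] gauge frame 0.004 0.074 tool [ 0.072 -0.001 -0.151] 0.0
130 205 [0.413 0.252 0.025] gauge frame -0.1 0.001 tool [-0.004 -0.108  0.073] 0.2368407
120 192 [0.396 0.262 0.002] gauge frame -0.118 0.006 tool [ 0.001 -0.127  0.097] 0.25762686
105 265 [0.481 0.268 0.182] gauge frame -0.038 0.033 tool [ 0.031 -0.043 -0.082] 0.07821455
60 240 [0.466 0.276 0.174] gauge frame -0.055 0.038 tool [ 0.035 -0.061 -0.074] 0.08440534
180 240 [0.481 0.246 0.121] gauge frame -0.033 0.012 tool [ 0.009 -0.039 -0.021] 0.14209624
200 240 [0.488 0.24  0.112] gauge frame -0.024 0.008 tool [ 0.004 -0.031 -0.012] 0.15280099
182 280 [0.485 0.237 0.145] gauge frame -0.027 0.004 tool [ 0.001 -0.033 -0.045] 0.121745355
305 240 [0.545 0.222 0.108] gauge frame 0.036 0.005 tool [ 0.002  0.029 -0.007] 0.15779144
340 240 [0.561 0.226 0.124] gauge frame 0.05 0.013 tool [ 0.01   0.044 -0.023] 0.14035143
350 300 [0.549 0.231 0.174] gauge frame 0.037 0.015 tool [ 0.012  0.031 -0.073] 0.0911928
20 250 [0.446 0.275 0.167] gauge frame -0.074 0.031 tool [ 0.028 -0.08  -0.068] 0.09229228
244 280 [0.506 0.21  0.115] gauge frame 0.0 -0.016 tool [-0.019 -0.006 -0.015] 0.15629973
100 330 [0.486 0.26  0.199] gauge frame -0.031 0.026 tool [ 0.024 -0.036 -0.099] 0.06341675
250 320 [0.52  0.25  0.196] gauge frame 0.004 0.026 tool [ 0.023 -0.002 -0.095] 0.06710925
```

View pics/w3c.png

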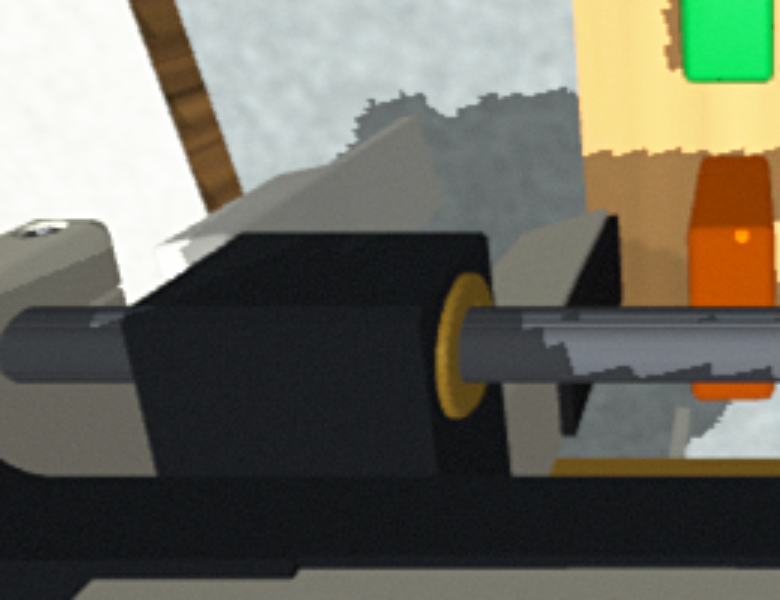

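>>> drive_tool(deltas=[{"jaw": 65, "dx": -0.3, "dy": -0.7, "dz": 0, "yaw": 0}])

```text
t: 3.28
eef_pos: [0.5094, 0.2265, 0.1003]
tool_rot: [3.124, -0.01, 1.314]
ft_force: [0.8, -0.1, 0.0]
gripper_width: 0.648
```

>>> drive_tool(deltas=[{"jaw": 65, "dx": 0, "dy": 0, "dz": 0.5, "yaw": 0}])

```text
t: 3.4
eef_pos: [0.5091, 0.2267, 0.0958]
tool_rot: [3.123, -0.01, 1.314]
ft_force: [-0.9, 0.3, -0.4]
gripper_width: 0.652
```

>>> drive_tool(deltas=[{"jaw": 65, "dx": 0, "dy": 0.05, "dz": 0.4, "yaw": 0}])

```text
t: 3.52
eef_pos: [0.5095, 0.2265, 0.0916]
tool_rot: [3.123, -0.01, 1.314]
ft_force: [-0.5, -0.0, -1.1]
gripper_width: 0.65
```

>>> drive_tool(deltas=[{"jaw": 0, "dx": 0, "dy": 0, "dz": 0, "yaw": 0}, {"jaw": 0, "dx": 0, "dy": 0, "dz": 0, "yaw": 0}, {"jaw": 0, "dx": 0, "dy": 0, "dz": 0, "yaw": 0}, {"jaw": 0, "dx": 0, "dy": 0, "dz": 0, "yaw": 0}])

```text
t: 4.03
eef_pos: [0.5095, 0.2265, 0.0909]
tool_rot: [3.124, -0.01, 1.314]
ft_force: [0.4, 0.3, 0.3]
gripper_width: 0.266
```

>>> drive_tool(deltas=[{"jaw": 0, "dx": 0, "dy": 0, "dz": 0, "yaw": 0}, {"jaw": 0, "dx": 0, "dy": 0, "dz": 0, "yaw": 0}, {"jaw": 0, "dx": 0, "dy": 0, "dz": 0, "yaw": 0}])

```text
t: 4.4
eef_pos: [0.5096, 0.2265, 0.0909]
tool_rot: [3.124, -0.01, 1.314]
ft_force: [-0.4, 0.1, -0.6]
gripper_width: 0.174
```

```bash
sed -i "s/Rm=R.from_euler('xyz',\[np.pi,0,yy\])/Rm=R.from_euler('xyz',[s['tool_rot'][0],s['tool_rot'][1],yy])/" plan.py; python3 plan.py .5096 .2265 .225 1.314 .02
```

```text
now 4.4 [0.5096 0.2265 0.0909] [ 3.1239 -0.0099  1.3141] [-0.41  0.09 -0.57] 0.174
0 dx 0.02 dy 0.03 dz -1.91 yaw 0.000
1 dx 0.02 dy 0.03 dz -1.91 yaw 0.000
2 dx 0.02 dy 0.03 dz -1.91 yaw 0.000
3 dx 0.02 dy 0.03 dz -1.91 yaw 0.000
4 dx 0.02 dy 0.03 dz -1.91 yaw 0.000
5 dx 0.02 dy 0.03 dz -1.91 yaw 0.000
6 dx 0.02 dy 0.03 dz -1.91 yaw 0.000
```

>>> drive_tool(deltas=[{"jaw": 0, "dx": 0.02, "dy": 0.03, "dz": -1.0, "yaw": 0}, {"jaw": 0, "dx": 0.02, "dy": 0.03, "dz": -1.8, "yaw": 0}, {"jaw": 0, "dx": 0.02, "dy": 0.03, "dz": -1.9, "yaw": 0}, {"jaw": 0, "dx": 0.02, "dy": 0.03, "dz": -1.9, "yaw": 0}, {"jaw": 0, "dx": 0.02, "dy": 0.03, "dz": -1.9, "yaw": 0}, {"jaw": 0, "dx": 0.02, "dy": 0.03, "dz": -1.9, "yaw": 0}, {"jaw": 0, "dx": 0.02, "dy": 0.03, "dz": -1.9, "yaw": 0}, {"jaw": 0, "dx": 0, "dy": 0, "dz": -1, "yaw": 0}])

```text
t: 5.4
eef_pos: [0.5087, 0.2265, 0.2317]
tool_rot: [3.124, -0.01, 1.314]
ft_force: [0.3, 0.1, -0.8]
gripper_width: 0.17
```

```bash
python3 plan.py .612 -.132 .225 1.334; python3 wr.py w4
```

```text
now 5.4 [0.5087 0.2265 0.2317] [ 3.124  -0.0099  1.3142] [ 0.27  0.14 -0.82] 0.17
0 dx -4.58 dy 2.73 dz 0.10 yaw -0.003
1 dx -4.59 dy 2.71 dz 0.10 yaw -0.003
2 dx -4.60 dy 2.70 dz 0.10 yaw -0.003
3 dx -4.60 dy 2.69 dz 0.10 yaw -0.003
4 dx -4.61 dy 2.67 dz 0.10 yaw -0.003
5 dx -4.62 dy 2.66 dz 0.10 yaw -0.003
6 dx -4.63 dy 2.65 dz 0.10 yaw -0.003
[0.5087 0.2265 0.2317] [ 3.124  -0.0099  1.3142]
blue [252.  63.] 239 ztop 0.1167 ((540.7224731445312, 345.4803161621094), (35.47293472290039, 14.590653419494629), 74.94898986816406) [0.5388 0.3436 0.1156]
green [253. 126.] 594 ztop 0.1171 ((525.2393188476562, 285.3616638183594), (34.55232238769531, 14.58219051361084), 75.09781646728516) [0.5253 0.2859 0.116 ]
```

View pics/w4.png

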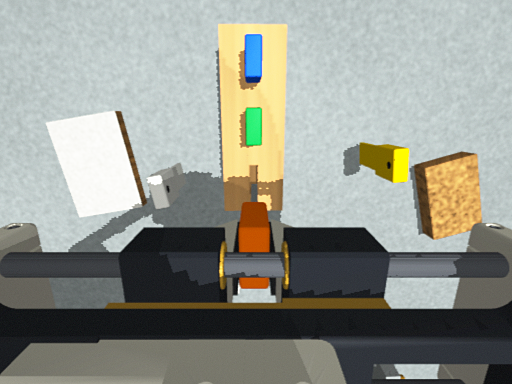

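```bash
python3 plan.py .597 -.192 .232 1.334 .06
```

```text
now 5.45 [0.509  0.2266 0.2326] [ 3.1226 -0.0107  1.3143] [ 0.96 -0.34 -0.24] 0.168
0 dx -4.78 dy 2.39 dz 0.00 yaw -0.002
1 dx -4.79 dy 2.38 dz 0.00 yaw -0.002
2 dx -4.79 dy 2.37 dz 0.00 yaw -0.002
3 dx -4.80 dy 2.36 dz 0.00 yaw -0.002
4 dx -4.81 dy 2.34 dz 0.00 yaw -0.002
5 dx -4.81 dy 2.33 dz 0.00 yaw -0.002
6 dx -4.82 dy 2.32 dz 0.00 yaw -0.002
7 dx -4.82 dy 2.31 dz 0.00 yaw -0.002
```

>>> drive_tool(deltas=[{"jaw": 0, "dx": -4.8, "dy": 2.4, "dz": 0, "yaw": -0.002}, {"jaw": 0, "dx": -4.8, "dy": 2.4, "dz": 0, "yaw": -0.002}, {"jaw": 0, "dx": -4.8, "dy": 2.4, "dz": 0, "yaw": -0.002}, {"jaw": 0, "dx": -4.8, "dy": 2.4, "dz": 0, "yaw": -0.002}, {"jaw": 0, "dx": -4.8, "dy": 2.3, "dz": 0, "yaw": -0.002}, {"jaw": 0, "dx": -4.8, "dy": 2.3, "dz": 0, "yaw": -0.002}, {"jaw": 0, "dx": -4.8, "dy": 2.3, "dz": 0, "yaw": -0.002}, {"jaw": 0, "dx": -3.0, "dy": 1.5, "dz": 0, "yaw": 0}])

```text
t: 6.45
eef_pos: [0.5942, -0.1813, 0.2285]
tool_rot: [3.127, -0.012, 1.335]
ft_force: [0.1, 0.0, -0.7]
gripper_width: 0.174
```

>>> drive_tool(deltas=[{"jaw": 0, "dx": 0, "dy": 0, "dz": 0, "yaw": 0}])

```text
t: 6.58
eef_pos: [0.5939, -0.1838, 0.2272]
tool_rot: [3.129, -0.012, 1.331]
ft_force: [0.3, 0.5, -1.3]
gripper_width: 0.171
```

```bash
python3 wr.py w5
```

```text
[ 0.5939 -0.1838  0.2272] [ 3.1287 -0.0116  1.3315]
blue [161. 209.] 1156 ztop 0.0701 ((479.01934814453125, -198.12982177734375), (23.802265167236328, 78.89468383789062), 35.253334045410156) [ 0.4773 -0.1928  0.0688]
blue [404. 371.] 935 ztop 0.0693 ((752.7391357421875, -526.4306030273438), (4.224197864532471, 68.70172119140625), 89.52146911621094) [ 0.76   -0.5267  0.0683]
```

View pics/w5.png

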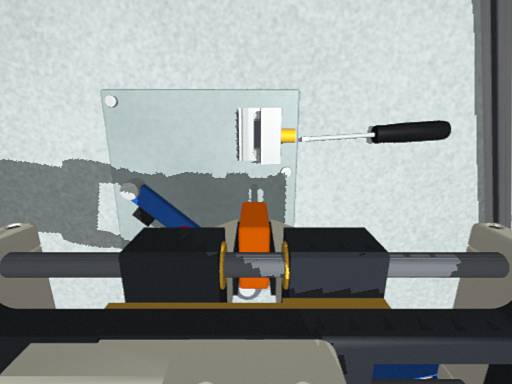

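```bash
python3 - <<'E'
from h import *
c=pickle.load(open('pics/w5.pkl','rb'));P=cloud(c);ok=c['range_z']>0
cv2.imwrite('pics/w5c.png',cv2.resize(cv2.cvtColor(c['frame'][80:220,190:330],cv2.COLOR_RGB2BGR),None,fx=5,fy=4,interpolation=cv2.INTER_NEAREST))
roi=np.zeros_like(ok);roi[95:170,225:300]=1
for lo,hi in [(.066,.082),(.036,.050)]:
    m=roi&ok&(P[...,2]>lo)&(P[...,2]<hi)
    q=P[m];r_=cv2.minAreaRect(q[:,:2].astype(np.float32)*1000);print(lo,m.sum(),q[:,2].mean(),r_,cv2.boxPoints(r_).round(1).tolist())
# plate from wrist
m=ok&(P[...,2]>.01)&(P[...,2]<.022);m[175:]=0
q=P[m];r_=cv2.minAreaRect(q[:,:2].astype(np.float32)*1000);print(q[:,2].mean(),r_,cv2.boxPoints(r_).round(1).tolist())
yaw=-.2365
ax=np.array([np.cos(yaw),np.sin(yaw)]);ay=np.array([-ax[1],ax[0]])
for v in (120,133,146):
    print(v,[(u,*(np.array([ (P[v,u,:2]-[.5446,-.198])@ax,(P[v,u,:2]-[.5446,-.198])@ay,P[v,u,2]])*1000).round(1)) for u in range(232,286,2)])
E
```

```text
0.066 1187 0.0748309197509544 ((624.3063354492188, -139.82362365722656), (61.5631103515625, 22.008892059326172), 76.23368835449219) [[606.2999877929688, -167.10000610351562], [627.7000122070312, -172.3000030517578], [642.2999877929688, -112.5], [620.9000244140625, -107.30000305175781]]
0.036 932 0.04395738330666942 ((601.6005859375, -134.44459533691406), (61.85987854003906, 24.82917594909668), 76.0035171508789) [[582.0999755859375, -161.5], [606.2000122070312, -167.5], [621.0999755859375, -107.4000015258789], [597.0, -101.4000015258789]]
0.017039536637475542 ((685.0204467773438, -103.04014587402344), (210.04774475097656, 519.0343017578125), 75.91854095458984) [[407.70001220703125, -141.8000030517578], [911.2000122070312, -268.0], [962.2999877929688, -64.30000305175781], [458.8999938964844, 62.0]]
120 [(232, np.float64(18.8), np.float64(92.2), np.float64(17.2)), (234, np.float64(21.4), np.float64(92.1), np.float64(16.7)), (236, np.float64(24.2), np.float64(92.2), np.float64(21.1)), (238, np.float64(26.7), np.float64(92.2), np.float64(20.8)), (240, np.float64(30.0), np.float64(92.4), n
[... 3964 characters left out ...]
t64(64.8), np.float64(75.3)), (264, np.float64(57.2), np.float64(64.7), np.float64(74.3)), (266, np.float64(59.4), np.float64(64.8), np.float64(75.1)), (268, np.float64(61.6), np.float64(64.7), np.float64(74.9)), (270, np.float64(63.8), np.float64(64.9), np.float64(76.2)), (272, np.float64(66.0), np.float64(64.8), np.float64(75.4)), (274, np.float64(68.2), np.float64(64.8), np.float64(75.7)), (276, np.float64(70.4), np.float64(64.8), np.float64(75.6)), (278, np.float64(72.7), np.float64(64.7), np.float64(74.8)), (280, np.float64(81.2), np.float64(58.7), np.float64(16.8)), (282, np.float64(83.6), np.float64(58.9), np.float64(18.7)), (284, np.float64(86.5), np.float64(58.6), np.float64(16.2))]
```

View pics/w5c.png

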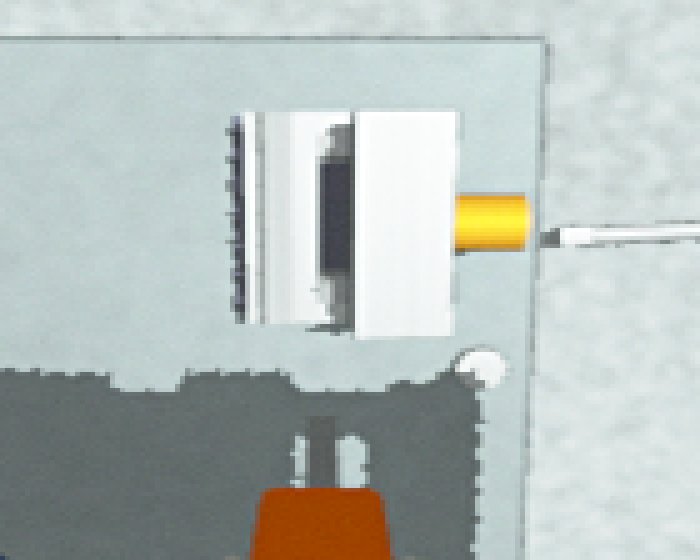

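```bash
cat > slot.py <<'E'
import sys
from h import *
c=pickle.load(open(f'pics/{sys.argv[1]}.pkl','rb'));P=cloud(c);ok=c['range_z']>0
m=ok&(P[...,2]>.068)&(P[...,2]<.080)&(np.hypot(P[...,0]-.624,P[...,1]+.139)<.05)
m=cv2.morphologyEx(m.astype(np.uint8),cv2.MORPH_OPEN,np.ones((3,3)))
q=P[m>0];r_=cv2.minAreaRect(q[:,:2].astype(np.float32)*1000);b=cv2.boxPoints(r_)
b=b[np.argsort(b[:,0])]
i,j=None,None
mid=np.array(r_[0]);ang=np.deg2rad(r_[2] if r_[1][0]>r_[1][1] else r_[2]+90)-np.pi/2
if ang<-1.6:ang+=np.pi
ax=np.array([np.cos(ang),np.sin(ang)])
print(m.sum(),q[:,2].mean(),r_,'yaw',ang,'slot',mid-ax*15)
E
python3 wr.py w6; python3 slot.py w5; python3 slot.py w6
```

```text
[ 0.5937 -0.1825  0.2272] [ 3.1293 -0.0122  1.3326]
blue [162. 210.] 1135 ztop 0.0701 ((478.32916259765625, -196.99900817871094), (23.926862716674805, 77.10545349121094), 35.66714859008789) [ 0.4773 -0.1927  0.0689]
blue [405. 371.] 948 ztop 0.0691 ((758.9124145507812, -526.2940673828125), (4.4833903312683105, 52.15399932861328), 87.52837371826172) [ 0.7642 -0.5267  0.0681]
1172 0.07492457692821324 ((624.3063354492188, -139.82362365722656), (61.5631103515625, 22.008892059326172), 76.23368835449219) yaw -0.24026746406974975 slot [ 609.73722    -136.25418742]
1150 0.07501561675466398 ((624.4529418945312, -140.02105712890625), (60.74184036254883, 21.792617797851562), 76.62547302246094) yaw -0.23342953165486224 slot [ 609.85975968 -136.55132619]
```

```bash
python3 - <<'E'
from h import *
c=pickle.load(open('pics/w6.pkl','rb'));P=cloud(c)
s=c['s'];Tt=Ttool(s)
print(Tt[:3,:3].round(4))
Ti=np.linalg.inv(Tt)
for v in range(180,202,2):
    print(v,[(u,*((Ti[:3,:3]@P[v,u]+Ti[:3,3])*1000).round(1).tolist(), round(float(P[v,u,2]*1000),1)) for u in range(250,260,2)])
E
```

```text
[[ 0.2359  0.9717  0.0148]
 [ 0.9717 -0.2361  0.0089]
 [ 0.0122  0.0123 -0.9999]]
180 [(250, -14.5, -6.1, 209.3, 17.7), (252, -14.6, -3.3, 210.0, 17.0), (254, -14.6, -0.6, 209.6, 17.5), (256, -14.7, 2.1, 210.2, 17.0), (258, -14.8, 4.8, 210.6, 16.5)]
182 [(250, -17.6, -6.1, 210.6, 16.4), (252, -17.6, -3.4, 210.6, 16.4), (254, -17.3, -0.6, 209.4, 17.6), (256, -17.6, 2.1, 210.6, 16.5), (258, -17.6, 4.8, 210.4, 16.7)]
184 [(250, -20.3, -6.1, 210.0, 16.9), (252, 13.5, -2.4, 78.5, 148.9), (254, 13.4, -0.6, 78.9, 148.6), (256, 13.5, 1.1, 78.1, 149.3), (258, -19.9, 4.8, 208.4, 18.7)]
186 [(250, -23.3, -6.1, 210.8, 16.2), (252, 13.4, -2.3, 71.8, 155.6), (254, 13.3, -0.7, 72.2, 155.2), (256, 13.8, 1.0, 70.5, 156.9), (258, -23.0, 4.8, 209.7, 17.4)]
188 [(250, -25.8, -6.1, 209.5, 17.4), (252, 13.7, -2.3, 64.5, 162.9), (254, 13.5, -0.7, 65.1, 162.3), (256, 14.0, 1.0, 63.2, 164.2), (258, -26.2, 4.9, 210.9, 16.1)]
190 [(250, -28.5, -6.1, 209.0, 17.9), (252, 13.6, -2.3, 58.5, 168.9), (254, 13.6, -0.7, 58.6, 168.8), (256, 13.8, 0.9, 57.8, 169.6), (258, -29.0, 4.9, 210.8, 16.2)]
192 [(250, -32.1, -6.2, 211.8, 15.0), (252, 13.9, -2.2, 51.8, 175.6), (254, 13.6, -0.7, 53.0, 174.5), (256, 13.8, 0.9, 52.3, 175.2), (258, -31.8, 4.9, 210.6, 16.3)]
194 [(250, -34.1, -6.2, 208.8, 17.9), (252, 13.9, -2.2, 46.5, 180.9), (254, 14.0, -0.7, 46.2, 181.3), (256, 13.6, 0.9, 47.5, 180.0), (258, -34.2, 4.8, 209.1, 17.8)]
196 [(250, -37.3, -6.2, 209.9, 16.8), (252, 13.8, -2.1, 41.6, 185.8), (254, 13.9, -0.7, 41.1, 186.3), (256, 13.8, 0.8, 41.5, 185.9), (258, -37.6, 4.9, 210.6, 16.3)]
198 [(250, -40.7, -6.2, 211.2, 15.5), (252, 14.1, -2.1, 35.7, 191.7), (254, 13.8, -0.7, 36.6, 190.8), (256, 13.8, 0.8, 36.6, 190.8), (258, -40.2, 4.9, 209.7, 17.2)]
200 [(250, 14.4, -3.5, 30.0, 197.4), (252, 14.1, -2.1, 31.0, 196.4), (254, 14.0, -0.7, 31.2, 196.2), (256, 14.0, 0.7, 31.3, 196.1), (258, -42.6, 4.9, 208.3, 18.5)]
```

```bash
python3 plan.py .6096 -.1357 .180 1.334 .02
```

```text
now 6.675 [ 0.5937 -0.1812  0.2276] [ 3.1291 -0.0125  1.334 ] [-0.37 -0.5   0.04] 0.171
0 dx 1.18 dy 0.10 dz 1.21 yaw 0.000
1 dx 1.18 dy 0.10 dz 1.21 yaw 0.000
2 dx 1.18 dy 0.10 dz 1.21 yaw 0.000
3 dx 1.18 dy 0.10 dz 1.21 yaw 0.000
```

>>> drive_tool(deltas=[{"jaw": 0, "dx": 1.2, "dy": 0.1, "dz": 1.2, "yaw": 0}, {"jaw": 0, "dx": 1.2, "dy": 0.1, "dz": 1.2, "yaw": 0}, {"jaw": 0, "dx": 1.2, "dy": 0.1, "dz": 1.2, "yaw": 0}, {"jaw": 0, "dx": 0.9, "dy": 0.1, "dz": 0.9, "yaw": 0}, {"jaw": 0, "dx": 0, "dy": 0, "dz": 0, "yaw": 0}])

```text
t: 7.3
eef_pos: [0.6092, -0.1294, 0.1793]
tool_rot: [3.132, -0.014, 1.34]
ft_force: [0.6, 0.4, -2.0]
gripper_width: 0.173
```

```bash
python3 plan.py .6096 -.1357 .180 1.334 .02;python3 wr.py w7;python3 slot.py w7;
```

```text
now 7.3 [ 0.6092 -0.1294  0.1793] [ 3.1318 -0.0137  1.3402] [ 0.59  0.4  -2.03] 0.173
0 dx -0.61 dy 0.19 dz -0.08 yaw 0.006
[ 0.6092 -0.1294  0.1793] [ 3.1318 -0.0137  1.3402]
orange [254. 213.] 582 ztop 0.1985 ((612.039794921875, -112.55423736572266), (1.8799000978469849, 15.383010864257812), 74.70991516113281) [ 0.6121 -0.1123  0.1974]
1085 0.07491123789836589 ((625.207763671875, -136.13665771484375), (54.58078384399414, 22.084924697875977), 76.28331756591797) yaw -0.23940127092520158 slot [ 610.63556187 -132.57984248]
```

View pics/w7.png

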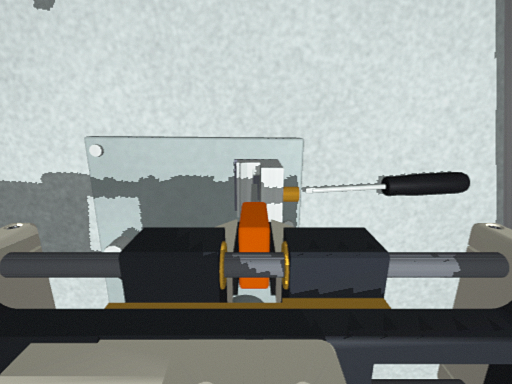

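```bash
cat > tgt.py <<'E'
import sys
from h import *
from plant import r
from plan import plan
# plan TCP so blade bottom is above slot at TCP height z
z=float(sys.argv[1]);st=float(sys.argv[2])
s=r.observe();Rm=R.from_euler('xyz',[s['tool_rot'][0],s['tool_rot'][1],1.334]).as_matrix()
o=Rm@np.array([-.0016,-.0006,.081]);b=Ttool(s)[:3,:3]@np.array([-.0016,-.0006,.081])+s['eef_pos']
print('off',o.round(4),'bottom now',b.round(4),'err to slot',(b[:2]-[.6098,-.1364]).round(4))
plan(.6098-o[0],-.1364-o[1],z,1.334,st)
E
python3 tgt.py .18 .02
```

```text
off [ 0.0001 -0.0006 -0.081 ] bottom now [ 0.6094 -0.1304  0.0988] err to slot [-0.0004  0.006 ]
now 7.35 [ 0.6093 -0.1299  0.1798] [ 3.1309 -0.0135  1.3397] [-0.91  0.68 -0.61] 0.175
0 dx -0.57 dy 0.17 dz -0.03 yaw 0.006
```

>>> drive_tool(deltas=[{"jaw": 0, "dx": -0.57, "dy": 0.17, "dz": 1.0, "yaw": 0.005}, {"jaw": 0, "dx": 0, "dy": 0, "dz": 0, "yaw": 0}])

```text
t: 7.6
eef_pos: [0.61, -0.137, 0.1696]
tool_rot: [3.13, -0.013, 1.334]
ft_force: [-0.2, -0.2, -0.6]
gripper_width: 0.172
```

```bash
python3 tgt.py .15 .02
```

```text
off [ 0.0002 -0.0006 -0.081 ] bottom now [ 0.6102 -0.1376  0.0886] err to slot [ 0.0004 -0.0012]
now 7.6 [ 0.61   -0.137   0.1696] [ 3.1297 -0.013   1.3338] [-0.25 -0.22 -0.55] 0.172
0 dx 0.08 dy -0.09 dz 1.96 yaw -0.000
```

>>> drive_tool(deltas=[{"jaw": 0, "dx": 0.06, "dy": -0.05, "dz": 1.0, "yaw": 0}, {"jaw": 0, "dx": 0.05, "dy": -0.02, "dz": 1.0, "yaw": 0}, {"jaw": 0, "dx": 0, "dy": 0, "dz": 0, "yaw": 0}])

```text
t: 7.98
eef_pos: [0.6096, -0.1364, 0.1482]
tool_rot: [3.13, -0.013, 1.332]
ft_force: [-0.1, -0.2, -0.6]
gripper_width: 0.175
```

```bash
python3 tgt.py .13 .01;python3 wr.py w8; python3 slot.py w8
```

```text
off [ 0.0002 -0.0006 -0.081 ] bottom now [ 0.6098 -0.137   0.0672] err to slot [ 0.     -0.0006]
now 7.975 [ 0.6096 -0.1364  0.1482] [ 3.1297 -0.013   1.3322] [-0.11 -0.18 -0.6 ] 0.175
0 dx 0.02 dy -0.02 dz 0.91 yaw -0.001
1 dx 0.02 dy -0.02 dz 0.91 yaw -0.001
[ 0.6096 -0.1364  0.1482] [ 3.1297 -0.013   1.3322]
orange [254. 228.] 1443 ztop 0.1742 ((611.0177612304688, -125.57817840576172), (14.256789207458496, 15.933094024658203), 76.91280364990234) [ 0.6112 -0.1252  0.1732]
orange [254. 283.] 311 ztop 0.1742 ((604.9666748046875, -150.1062469482422), (7.653994083404541, 15.598908424377441), 75.72811126708984) [ 0.605  -0.15    0.1733]
blue [115. 282.] 136 ztop 0.0702 ((461.5729064941406, -183.81097412109375), (11.713570594787598, 21.69063949584961), 33.779510498046875) [ 0.461  -0.1847  0.0691]
1288 0.0749024260215472 ((622.6285400390625, -133.43043518066406), (50.54035949707031, 28.472766876220703), 76.69033813476562) yaw -0.23229742187546965 slot [ 608.03143906 -129.97722754]
```

View pics/w8.png

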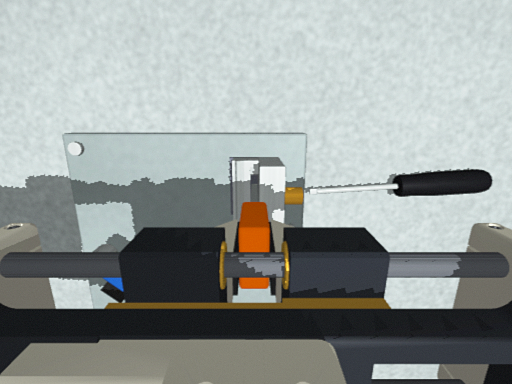

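>>> drive_tool(deltas=[{"jaw": 0, "dx": 0.05, "dy": -0.02, "dz": 0.9, "yaw": 0}, {"jaw": 0, "dx": 0.02, "dy": -0.02, "dz": 0.8, "yaw": 0}, {"jaw": 0, "dx": 0, "dy": 0, "dz": 0.4, "yaw": 0}])

```text
t: 8.4
eef_pos: [0.6104, -0.1355, 0.127]
tool_rot: [3.128, -0.013, 1.332]
ft_force: [-0.5, -0.3, -1.0]
gripper_width: 0.171
```

```bash
python3 tgt.py .101 .006
```

```text
off [ 0.0004 -0.0007 -0.081 ] bottom now [ 0.6107 -0.1361  0.046 ] err to slot [0.0009 0.0003]
now 8.4 [ 0.6104 -0.1355  0.127 ] [ 3.1276 -0.0128  1.3325] [-0.46 -0.33 -1.  ] 0.171
0 dx -0.02 dy -0.02 dz 0.52 yaw -0.000
1 dx -0.02 dy -0.02 dz 0.52 yaw -0.000
2 dx -0.02 dy -0.02 dz 0.52 yaw -0.000
3 dx -0.02 dy -0.02 dz 0.52 yaw -0.000
4 dx -0.02 dy -0.02 dz 0.52 yaw -0.000
```

>>> drive_tool(deltas=[{"jaw": 0, "dx": -0.03, "dy": -0.09, "dz": 0.3, "yaw": 0}, {"jaw": 0, "dx": 0, "dy": -0.02, "dz": 0.5, "yaw": 0}, {"jaw": 0, "dx": 0, "dy": -0.02, "dz": 0.4, "yaw": 0}])

```text
t: 8.78
eef_pos: [0.6092, -0.1353, 0.1142]
tool_rot: [3.127, -0.013, 1.333]
ft_force: [0.3, 0.5, -0.9]
gripper_width: 0.178
```

```bash
python3 tgt.py .101 .006
```

```text
off [ 0.0004 -0.0007 -0.081 ] bottom now [ 0.6096 -0.136   0.0332] err to slot [-0.0002  0.0004]
now 8.775 [ 0.6092 -0.1353  0.1142] [ 3.1274 -0.0128  1.3325] [ 0.3   0.52 -0.87] 0.178
0 dx -0.02 dy 0.00 dz 0.44 yaw -0.000
1 dx -0.02 dy 0.00 dz 0.44 yaw -0.000
2 dx -0.02 dy 0.00 dz 0.44 yaw -0.000
```

Bottom is about 12 mm into the slot with no contact force. Continuing.

>>> drive_tool(deltas=[{"jaw": 0, "dx": -0.02, "dy": 0, "dz": 0.5, "yaw": 0}, {"jaw": 0, "dx": 0, "dy": 0, "dz": 0.5, "yaw": 0}])

```text
t: 9.02
eef_pos: [0.6095, -0.1355, 0.1037]
tool_rot: [3.127, -0.013, 1.333]
ft_force: [-0.3, 0.2, -1.4]
gripper_width: 0.17
```

>>> drive_tool(deltas=[{"jaw": 0, "dx": 0, "dy": 0, "dz": 0.3, "yaw": 0}])

```text
t: 9.15
eef_pos: [0.6096, -0.1355, 0.1007]
tool_rot: [3.127, -0.013, 1.332]
ft_force: [-3.1, 2.1, 16.5]
gripper_width: 0.176
```

```bash
python3 tgt.py .101 .006
```

```text
off [ 0.0004 -0.0007 -0.081 ] bottom now [ 0.61   -0.1362  0.0197] err to slot [0.0002 0.0002]
now 9.15 [ 0.6096 -0.1355  0.1007] [ 3.1268 -0.0127  1.3325] [-3.09  2.1  16.53] 0.176
0 dx -0.03 dy -0.02 dz -0.03 yaw -0.002
```

>>> drive_tool(deltas=[{"jaw": 60, "dx": 0, "dy": 0, "dz": 0, "yaw": 0}, {"jaw": 60, "dx": 0, "dy": 0, "dz": 0, "yaw": 0}, {"jaw": 60, "dx": 0, "dy": 0, "dz": 0, "yaw": 0}, {"jaw": 60, "dx": 0, "dy": 0, "dz": 0, "yaw": 0}])

```text
t: 9.65
eef_pos: [0.61, -0.1356, 0.1011]
tool_rot: [3.126, -0.013, 1.333]
ft_force: [-0.5, 0.7, -0.2]
gripper_width: 0.556
```

```bash
python3 plan.py .6096 -.1355 .16 1.334 .02
```

```text
now 9.65 [ 0.61   -0.1356  0.1011] [ 3.1256 -0.0126  1.3325] [-0.48  0.66 -0.2 ] 0.556
0 dx 0.02 dy 0.02 dz -1.96 yaw -0.000
1 dx 0.02 dy 0.02 dz -1.96 yaw -0.000
2 dx 0.02 dy 0.02 dz -1.96 yaw -0.000
```

>>> drive_tool(deltas=[{"jaw": 60, "dx": 0.02, "dy": 0, "dz": -0.8, "yaw": 0}, {"jaw": 60, "dx": 0.02, "dy": 0.02, "dz": -1.5, "yaw": 0}, {"jaw": 60, "dx": 0.02, "dy": 0.02, "dz": -2.5, "yaw": 0}, {"jaw": 60, "dx": 0, "dy": 0, "dz": -3.5, "yaw": 0}, {"jaw": 60, "dx": 0, "dy": 0, "dz": -3.5, "yaw": 0}])

```text
t: 10.28
eef_pos: [0.6075, -0.1358, 0.2237]
tool_rot: [3.129, -0.013, 1.332]
ft_force: [1.2, 0.2, -0.2]
gripper_width: 0.597
```

```bash
python3 plan.py .485 -.262 .225 1.334 .06; python3 - <<'E'
from plant import r, imaging
from h import *
c=imaging.capture('scene');cv2.imwrite('pics/s2.png',cv2.resize(cv2.cvtColor(c['frame'][110:250,140:320],cv2.COLOR_RGB2BGR),None,fx=4,fy=4))
P=cloud(c);hsv=cv2.cvtColor(c['frame'],cv2.COLOR_RGB2HSV)
for lo,hi in [((6,170,120),(14,255,255)),((0,170,100),(4,255,255))]:
    m=(cv2.inRange(hsv,lo,hi)>0)&(P[...,0]>.45)&(P[...,0]<.7)&(abs(P[...,1]+.2)<.15)&(P[...,2]>.03)
    q=P[m];print(m.sum(),q.min(0),q.max(0),np.median(q,0))
E
```

```text
now 10.275 [ 0.6075 -0.1358  0.2237] [ 3.1286 -0.013   1.3325] [ 1.21  0.23 -0.21] 0.597
0 dx -5.05 dy -2.97 dz -0.15 yaw -0.001
1 dx -5.05 dy -2.97 dz -0.15 yaw -0.001
2 dx -5.05 dy -2.98 dz -0.15 yaw -0.001
110 [ 0.60427464 -0.14817442  0.08205074] [ 0.62301961 -0.1137361   0.13002019] [ 0.61555041 -0.12072162  0.11935668]
1 [ 0.50834998 -0.22162831  0.13181498] [ 0.50834998 -0.22162831  0.13181498] [ 0.50834998 -0.22162831  0.13181498]
```

View pics/s2.png

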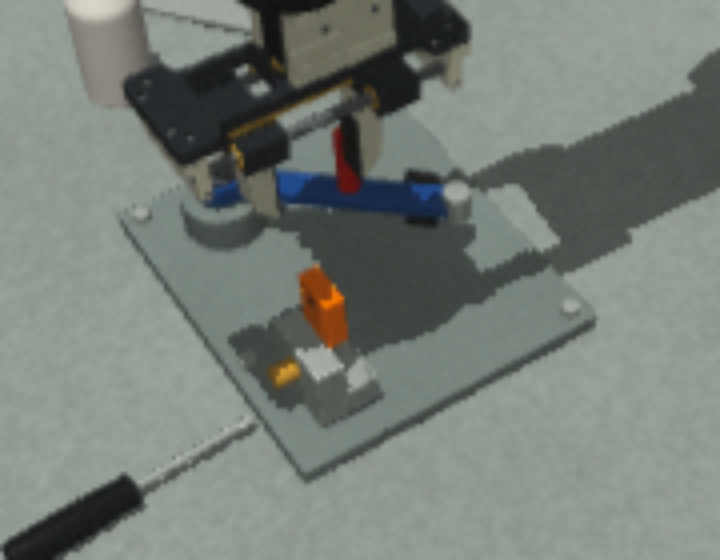

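>>> drive_tool(deltas=[{"jaw": 60, "dx": -5.0, "dy": -3.0, "dz": -0.1, "yaw": 0}, {"jaw": 60, "dx": -5.0, "dy": -3.0, "dz": -0.1, "yaw": 0}, {"jaw": 60, "dx": -4.0, "dy": -2.4, "dz": -0.1, "yaw": 0}, {"jaw": 60, "dx": -1.0, "dy": -0.6, "dz": 0, "yaw": 0}, {"jaw": 60, "dx": 0, "dy": 0, "dz": 0, "yaw": 0}])

```text
t: 10.95
eef_pos: [0.4856, -0.2642, 0.2358]
tool_rot: [3.108, -0.009, 1.335]
ft_force: [-0.6, 0.4, -0.3]
gripper_width: 0.599
```

```bash
python3 wr.py w9
```

```text
[ 0.4856 -0.2642  0.2358] [ 3.1078 -0.0085  1.3348]
orange [341.  29.] 743 ztop 0.1254 ((601.2759399414062, -139.37130737304688), (12.740694046020508, 33.489925384521484), 10.90040111541748) [ 0.6019 -0.1416  0.1243]
blue [257. 147.] 2506 ztop 0.0721 ((511.254638671875, -237.400390625), (39.221351623535156, 179.969970703125), 32.297950744628906) [ 0.503  -0.2329  0.0694]
red [254. 149.] 268 ztop 0.1279 ((498.03045654296875, -226.01449584960938), (16.04477310180664, 15.256791114807129), 76.08868408203125) [ 0.498  -0.226   0.1267]
```

View pics/w9.png

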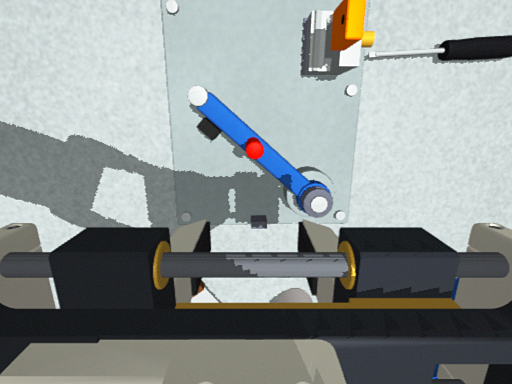

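```bash
python3 plan.py .498 -.226 .165 1.334 .03
```

```text
now 11.0 [ 0.486  -0.2639  0.2358] [ 3.1076 -0.0084  1.3358] [0.66 0.38 0.81] 0.597
0 dx 1.30 dy 0.01 dz 2.37 yaw 0.001
1 dx 1.30 dy 0.01 dz 2.37 yaw 0.001
2 dx 1.30 dy 0.01 dz 2.37 yaw 0.001
```

>>> drive_tool(deltas=[{"jaw": 60, "dx": 1.3, "dy": 0, "dz": 2.3, "yaw": 0}, {"jaw": 60, "dx": 1.3, "dy": 0, "dz": 2.3, "yaw": 0}, {"jaw": 60, "dx": 1.1, "dy": 0, "dz": 2.0, "yaw": 0}, {"jaw": 60, "dx": 0, "dy": 0, "dz": 0, "yaw": 0}])

```text
t: 11.5
eef_pos: [0.5018, -0.2226, 0.1692]
tool_rot: [3.105, -0.009, 1.342]
ft_force: [0.0, -0.5, 0.1]
gripper_width: 0.603
```

```bash
python3 wr.py w10;python3 plan.py .498 -.226 .091 1.334 .015
```

```text
[ 0.5018 -0.2226  0.1692] [ 3.1048 -0.0091  1.342 ]
orange [359.  64.] 1259 ztop 0.1252 ((602.4678955078125, -137.11383056640625), (13.138189315795898, 37.11640930175781), 7.48544979095459) [ 0.6026 -0.1371  0.124 ]
blue [242. 190.] 2998 ztop 0.0701 ((498.6514892578125, -226.86984252929688), (23.746501922607422, 148.980224609375), 34.99534606933594) [ 0.4942 -0.2189  0.0689]
red [249. 210.] 657 ztop 0.1277 ((498.2400817871094, -226.17449951171875), (16.742237091064453, 16.01046371459961), 87.74667358398438) [ 0.4984 -0.2254  0.1267]
now 11.55 [ 0.5022 -0.2234  0.1703] [ 3.1027 -0.0082  1.3416] [ 0.55 -0.34  0.16] 0.6
0 dx -0.07 dy -0.11 dz 1.32 yaw 0.001
1 dx -0.07 dy -0.11 dz 1.32 yaw 0.001
2 dx -0.07 dy -0.11 dz 1.32 yaw 0.001
3 dx -0.07 dy -0.11 dz 1.32 yaw 0.001
4 dx -0.07 dy -0.11 dz 1.32 yaw 0.001
5 dx -0.07 dy -0.11 dz 1.32 yaw 0.001
```

View pics/w10.png

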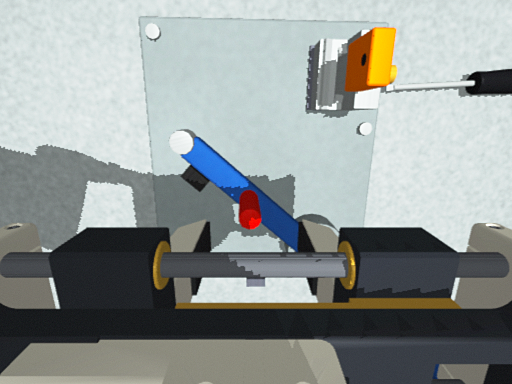

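>>> drive_tool(deltas=[{"jaw": 60, "dx": -0.25, "dy": -0.3, "dz": 1.2, "yaw": 0}, {"jaw": 60, "dx": -0.05, "dy": -0.08, "dz": 1.3, "yaw": 0}, {"jaw": 60, "dx": -0.03, "dy": -0.06, "dz": 1.3, "yaw": 0}, {"jaw": 60, "dx": -0.03, "dy": -0.06, "dz": 1.3, "yaw": 0}])

```text
t: 12.05
eef_pos: [0.5, -0.2274, 0.1184]
tool_rot: [3.098, -0.006, 1.342]
ft_force: [0.1, -0.0, -0.6]
gripper_width: 0.604
```

```bash
python3 plan.py .4983 -.226 .092 1.334 .015
```

```text
now 12.05 [ 0.5    -0.2274  0.1184] [ 3.0978 -0.0063  1.3416] [ 0.1  -0.   -0.63] 0.604
0 dx 0.04 dy -0.15 dz 1.32 yaw 0.004
1 dx 0.04 dy -0.15 dz 1.32 yaw 0.004
```

>>> drive_tool(deltas=[{"jaw": 60, "dx": 0.05, "dy": -0.15, "dz": 1.3, "yaw": 0}, {"jaw": 60, "dx": 0.05, "dy": -0.15, "dz": 1.2, "yaw": 0}, {"jaw": 30, "dx": 0, "dy": 0, "dz": 0, "yaw": 0}])

```text
t: 12.42
eef_pos: [0.4973, -0.2254, 0.0898]
tool_rot: [3.101, -0.007, 1.341]
ft_force: [-0.2, 0.8, 0.3]
gripper_width: 0.534
```

```bash
python3 plan.py .4983 -.226 .092 1.334 .015
```

```text
now 12.425 [ 0.4973 -0.2254  0.0898] [ 3.1009 -0.0074  1.341 ] [-0.25  0.78  0.26] 0.534
0 dx -0.03 dy 0.12 dz -0.21 yaw 0.007
```

>>> drive_tool(deltas=[{"jaw": 0, "dx": 0, "dy": 0.1, "dz": -0.2, "yaw": 0}, {"jaw": 0, "dx": 0, "dy": 0, "dz": 0, "yaw": 0}, {"jaw": 0, "dx": 0, "dy": 0, "dz": 0, "yaw": 0}, {"jaw": 0, "dx": 0, "dy": 0, "dz": 0, "yaw": 0}, {"jaw": 0, "dx": 0, "dy": 0, "dz": 0, "yaw": 0}, {"jaw": 0, "dx": 0, "dy": 0, "dz": 0, "yaw": 0}])

```text
t: 13.18
eef_pos: [0.4997, -0.2263, 0.0931]
tool_rot: [3.098, -0.006, 1.341]
ft_force: [2.8, -0.5, -0.7]
gripper_width: 0.195
```

```bash
cat > arc.py <<'E'
import sys
from h import *
from plant import r
s=r.observe();p=s['eef_pos'];c=np.array([.5558,-.3085])
d=p[:2]-c;a=np.arctan2(d[1],d[0]);rad=np.hypot(*d)
Rm=Ttool(s)[:3,:3]
f=s['ft_force'];fw=np.array([np.sin(a),-np.cos(a)])
print('t',s['t'],p.round(4),s['tool_rot'].round(3),'F',f.round(1),'Ftang',(f[:2]@fw).round(2),'grip',round(s['gripper_width'],3),'swing~',round(1.334+.85-a,3),'r',rad)
st=float(sys.argv[1]);n=int(sys.argv[2]);q=p.copy()
for i in range(1,n+1):
    b=a-st*i;w=np.array([c[0]+.1*np.cos(b),c[1]+.1*np.sin(b),.093])
    l=Rm.T@(w-q)*100;q=w;print('dx %.2f dy %.2f dz %.2f'%tuple(l))
E
python3 arc.py .08 8
```

```text
t 13.175 [ 0.4997 -0.2263  0.0931] [ 3.098 -0.006  1.341] F [ 2.8 -0.5 -0.7] Ftang 2.01 grip 0.195 swing~ 0.015 r 0.09950298628872453
dx 0.60 dy 0.53 dz 0.04
dx 0.52 dy 0.61 dz 0.03
dx 0.47 dy 0.65 dz 0.03
dx 0.42 dy 0.68 dz 0.03
dx 0.36 dy 0.71 dz 0.03
dx 0.30 dy 0.74 dz 0.03
dx 0.24 dy 0.76 dz 0.04
dx 0.18 dy 0.78 dz 0.04
```

>>> drive_tool(deltas=[{"jaw": 0, "dx": 0.57, "dy": 0.55, "dz": 0.03, "yaw": 0}, {"jaw": 0, "dx": 0.52, "dy": 0.61, "dz": 0.03, "yaw": 0}, {"jaw": 0, "dx": 0.47, "dy": 0.65, "dz": 0.03, "yaw": 0}])

```text
t: 13.55
eef_pos: [0.5164, -0.2156, 0.093]
tool_rot: [3.109, -0.005, 1.339]
ft_force: [-7.7, -4.2, 3.6]
gripper_width: 0.197
```

```bash
python3 arc.py .08 8
```

```text
t 13.55 [ 0.5164 -0.2156  0.093 ] [ 3.109 -0.005  1.339] F [-7.7 -4.2  3.6] Ftang -8.75 grip 0.197 swing~ 0.212 r 0.10094396407326833
dx 0.37 dy 0.72 dz 0.02
dx 0.39 dy 0.70 dz 0.03
dx 0.34 dy 0.73 dz 0.03
dx 0.28 dy 0.75 dz 0.03
dx 0.22 dy 0.77 dz 0.03
dx 0.15 dy 0.78 dz 0.03
dx 0.09 dy 0.79 dz 0.03
dx 0.03 dy 0.80 dz 0.03
```

>>> drive_tool(deltas=[{"jaw": 0, "dx": 0.37, "dy": 0.74, "dz": 0.03, "yaw": 0}, {"jaw": 0, "dx": 0.38, "dy": 0.72, "dz": 0.03, "yaw": 0}, {"jaw": 0, "dx": 0.33, "dy": 0.74, "dz": 0.03, "yaw": 0}, {"jaw": 0, "dx": 0.28, "dy": 0.76, "dz": 0.03, "yaw": 0}])

```text
t: 14.05
eef_pos: [0.5396, -0.2062, 0.0928]
tool_rot: [3.132, -0.008, 1.336]
ft_force: [-9.6, 0.3, 6.8]
gripper_width: 0.187
```

```bash
python3 arc.py .08 6
```

```text
t 14.05 [ 0.5396 -0.2062  0.0928] [ 3.132 -0.008  1.336] F [-9.6  0.3  6.8] Ftang -9.41 grip 0.187 swing~ 0.456 r 0.10352679510195349
dx -0.05 dy 0.89 dz -0.01
dx 0.21 dy 0.77 dz 0.01
dx 0.15 dy 0.79 dz 0.01
dx 0.09 dy 0.79 dz 0.01
dx 0.03 dy 0.80 dz 0.01
dx -0.04 dy 0.80 dz 0.01
```

>>> drive_tool(deltas=[{"jaw": 0, "dx": 0.08, "dy": 0.85, "dz": 0, "yaw": 0}, {"jaw": 0, "dx": 0.12, "dy": 0.8, "dz": 0, "yaw": 0}, {"jaw": 0, "dx": 0.1, "dy": 0.8, "dz": 0, "yaw": 0}])

```text
t: 14.42
eef_pos: [0.5569, -0.203, 0.0926]
tool_rot: [-3.13, -0.015, 1.334]
ft_force: [-8.9, 4.7, 5.1]
gripper_width: 0.195
```

```bash
python3 arc.py .05 5; python3 wr.py w11
```

```text
t 14.425 [ 0.5569 -0.203   0.0926] [-3.13  -0.015  1.334] F [-8.9  4.7  5.1] Ftang -8.91 grip 0.195 swing~ 0.624 r 0.10546375215179066
dx -0.43 dy 0.61 dz -0.05
dx 0.08 dy 0.49 dz -0.00
dx 0.05 dy 0.50 dz -0.00
dx 0.03 dy 0.50 dz -0.01
dx 0.00 dy 0.50 dz -0.01
[ 0.5569 -0.203   0.0926] [-3.1303 -0.0148  1.3342]
orange [315. 101.] 1329 ztop 0.1255 ((602.7717895507812, -136.533447265625), (12.478153228759766, 37.268699645996094), 5.944472789764404) [ 0.6024 -0.1352  0.1244]
blue [240. 175.] 3419 ztop 0.0701 ((554.6231079101562, -171.66786193847656), (23.235883712768555, 75.11023712158203), 0.3569612503051758) [ 0.555  -0.1683  0.0689]
blue [266. 295.] 271 ztop 0.0977 ((0.0, 0.0), (0.0, 0.0), 0.0) [nan nan nan]
red [254. 238.] 717 ztop 0.1130 ((556.2109985351562, -200.95626831054688), (3.3542137145996094, 13.09840202331543), 78.55501556396484) [ 0.5565 -0.2004  0.112 ]
red [253. 283.] 330 ztop 0.1279 ((554.1870727539062, -211.9702911376953), (8.791447639465332, 16.342683792114258), 77.05070495605469) [ 0.5541 -0.211   0.127 ]wr.py:17: RuntimeWarning: Mean of empty slice.
  print(name,ce[i].round(),st[i,4],'ztop %.4f'%zt,cv2.minAreaRect(t[:,:2].astype(np.float32)*1000),t.mean(0).round(4))
  ret = um.true_divide(
```

View pics/w11.png

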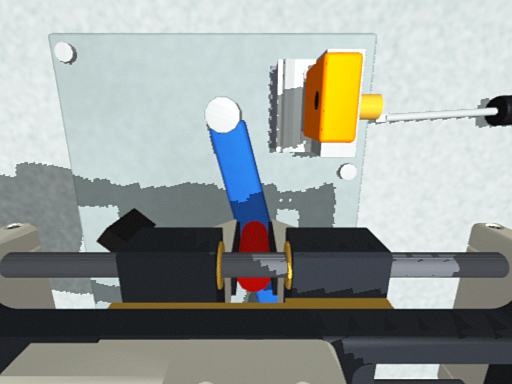

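>>> drive_tool(deltas=[{"jaw": 0, "dx": -0.2, "dy": 0.7, "dz": 0, "yaw": 0}, {"jaw": 0, "dx": -0.1, "dy": 0.6, "dz": 0, "yaw": 0}])

```text
t: 14.72
eef_pos: [0.5656, -0.2026, 0.0925]
tool_rot: [-3.118, -0.023, 1.334]
ft_force: [-9.1, 4.5, 4.6]
gripper_width: 0.193
```

```bash
python3 arc.py .05 5
```

```text
t 14.725 [ 0.5656 -0.2026  0.0925] [-3.118 -0.023  1.334] F [-9.1  4.5  4.6] Ftang -9.43 grip 0.193 swing~ 0.705 r 0.1063356615446888
dx -0.57 dy 0.59 dz -0.07
dx 0.04 dy 0.50 dz -0.01
dx 0.01 dy 0.50 dz -0.01
dx -0.01 dy 0.50 dz -0.01
dx -0.04 dy 0.50 dz -0.01
```

```bash
python3 wr.py w12 2>/dev/null >/dev/null; python3 - <<'E'
from h import *
for n,hub in [('w9',(318,203)),('w11',None),('w12',None)]:
    c=pickle.load(open(f'pics/{n}.pkl','rb'));P=cloud(c)
    if hub: print(n,'hub',P[hub[1],hub[0]].round(4))
    g=c['frame'].astype(int);bright=(g.min(2)>215)
    m=(P[...,2]>.070)&(P[...,2]<.079)&(c['range_z']>0)&(np.hypot(P[...,0]-.555,P[...,1]+.3)<.215)
    k,l,st,ce=cv2.connectedComponentsWithStats(cv2.morphologyEx(m.astype(np.uint8),cv2.MORPH_OPEN,np.ones((3,3))))
    for i in range(1,k):
        if 100<st[i,4]<4000:
            q=P[l==i];print(n,'z74 blob',ce[i].round(),st[i,4],q.mean(0).round(4),cv2.minEnclosingCircle(q[:,:2].astype(np.float32)*1000))
    m=(P[...,2]>.087)&(P[...,2]<.098)&(c['range_z']>0)&(np.hypot(P[...,0]-.555,P[...,1]+.308)<.045)
    q=P[m]
    if len(q)>50: print(n,'hubtop',len(q),cv2.minEnclosingCircle(q[:,:2].astype(np.float32)*1000),q.mean(0))
E
```

```text
w9 hub [ 0.5549 -0.3064  0.0933]
w9 z74 blob [350.  56.] 433 [ 0.6196 -0.1609  0.0748] ((619.9131469726562, -158.6574249267578), 15.851311683654785)
w9 z74 blob [197.  96.] 331 [ 0.4527 -0.1614  0.0748] ((452.4822692871094, -161.19137573242188), 10.71971321105957)
w9 z74 blob [308. 191.] 216 [ 0.5494 -0.296   0.0741] ((553.7210693359375, -305.4771728515625), 20.162494659423828)
w9 hubtop 683 ((555.1090698242188, -308.3831787109375), 17.762897491455078) [ 0.55478935 -0.30726837  0.09015088]
w11 z74 blob [222. 115.] 1027 [ 0.5543 -0.1284  0.0749] ((554.0032958984375, -128.41873168945312), 10.940293312072754)
w11 z74 blob [337. 150.] 556 [ 0.6178 -0.1653  0.0749] ((618.3786010742188, -165.13470458984375), 11.850603103637695)
w12 z74 blob [334. 115.] 1415 [ 0.6277 -0.1445  0.075 ] ((624.7762451171875, -139.91098022460938), 32.578399658203125)
w12 z74 blob [234. 114.] 1014 [ 0.5697 -0.1289  0.0749] ((569.4094848632812, -128.89414978027344), 10.887507438659668)
```

View pics/w12.png

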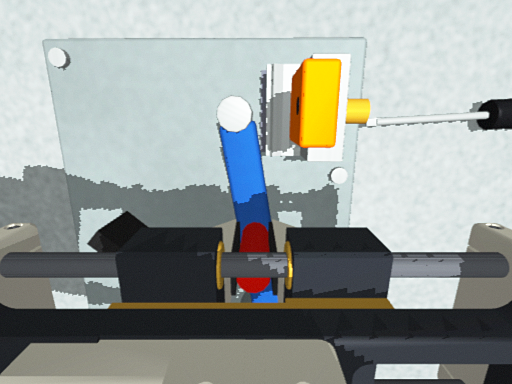

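>>> drive_tool(deltas=[{"jaw": 0, "dx": -0.1, "dy": 0.7, "dz": 0, "yaw": 0}, {"jaw": 0, "dx": -0.1, "dy": 0.7, "dz": 0, "yaw": 0}])

```text
t: 15.02
eef_pos: [0.5755, -0.2028, 0.0924]
tool_rot: [-3.107, -0.029, 1.333]
ft_force: [-8.6, 7.8, 6.0]
gripper_width: 0.194
```

```bash
python3 arc.py .05 1
```

```text
t 15.025 [ 0.5755 -0.2028  0.0924] [-3.107 -0.029  1.333] F [-8.6  7.8  6. ] Ftang -9.93 grip 0.194 swing~ 0.798 r 0.1075116068730949
dx -0.73 dy 0.54 dz -0.10
```

>>> drive_tool(deltas=[{"jaw": 0, "dx": 0, "dy": 0.7, "dz": 0, "yaw": 0}])

```text
t: 15.15
eef_pos: [0.5807, -0.2033, 0.0924]
tool_rot: [-3.103, -0.029, 1.333]
ft_force: [-10.9, 0.9, 4.5]
gripper_width: 0.196
```

```bash
cat > chk.py <<'E'
import sys,subprocess
from h import *
subprocess.run(['python3','wr.py',sys.argv[1]],capture_output=True)
c=pickle.load(open(f'pics/{sys.argv[1]}.pkl','rb'));P=cloud(c)
m=(P[...,2]>.070)&(P[...,2]<.079)&(c['range_z']>0)&(np.hypot(P[...,0]-.575,P[...,1]+.129)<.032);m[:,270:]=0
q=P[m];(x,y),rr=cv2.minEnclosingCircle(q[:,:2].astype(np.float32)*1000)
a=np.arctan2(y+307.8,x-555);print('nose',x,y,rr,'swing',2.181-a,'post',555+100*np.cos(a),-307.8+100*np.sin(a))
s=c['s'];print(s['t'],s['eef_pos'].round(4),s['tool_rot'].round(3),s['ft_force'].round(1),round(s['gripper_width'],3))
E
python3 chk.py w13
```

```text
nose 590.9268798828125 -141.60777282714844 20.719572067260742 swing 0.823104228846584 post 576.1295852046328 -210.05778481597545
15.15 [ 0.5807 -0.2033  0.0924] [-3.103 -0.029  1.333] [-10.9   0.9   4.5] 0.196
```

>>> drive_tool(deltas=[{"jaw": 0, "dx": 0, "dy": 0.5, "dz": 0, "yaw": 0}])

```text
t: 15.32
eef_pos: [0.5813, -0.2032, 0.0923]
tool_rot: [-3.091, -0.03, 1.333]
ft_force: [-28.4, 3.1, 15.0]
gripper_width: 0.2
```

```bash
python3 chk.py w14
```

```text
nose 592.4967651367188 -142.0618133544922 20.73685073852539 swing 0.8326989572037211 post 577.0664082446714 -210.26501331737674
15.325 [ 0.5813 -0.2032  0.0923] [-3.091 -0.03   1.333] [-28.4   3.1  15. ] 0.2
```

View pics/w14.png

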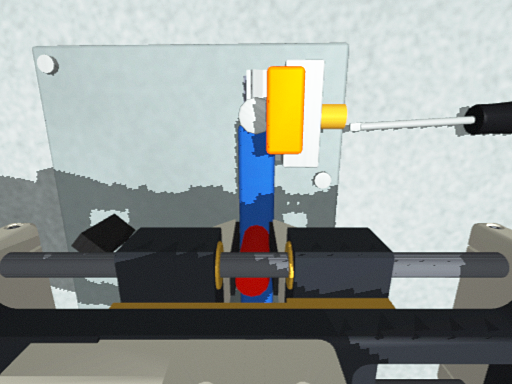

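```bash
python3 - <<'E'
from plant import r,imaging
from h import *
for i in range(4):
    s=r.observe();print(s['t'],s['eef_pos'].round(4),s['tool_rot'].round(4),s['ft_force'].round(1),s['qvel'].round(3)); 
    c=imaging.capture('wrist' if i%2 else 'scene')
    if i==2: cv2.imwrite('pics/s3.png',cv2.resize(cv2.cvtColor(c['frame'][110:250,140:320],cv2.COLOR_RGB2BGR),None,fx=4,fy=4))
    if i%2: c['T']=Ttool(s)@c['T_tool_cam']
    P=cloud(c);hsv=cv2.cvtColor(c['frame'],cv2.COLOR_RGB2HSV)
    m=(cv2.inRange(hsv,(8,170,100),(24,255,255))>0)&(np.hypot(P[...,0]-.61,P[...,1]+.136)<.04)&(P[...,2]>.118)&(P[...,2]<.14)
    q=P[m]
    if len(q)>5: A=np.c_[q[:,:2]-q[:,:2].mean(0),np.ones(len(q))];co=np.linalg.lstsq(A,q[:,2],rcond=None)[0];print('handle top',len(q),cv2.minAreaRect(q[:,:2].astype(np.float32)*1000),co)
E
```

```text
15.375 [ 0.5813 -0.2032  0.0923] [-3.0905 -0.0296  1.3332] [-21.    3.4  11.5] [-0.005 -0.009  0.014  0.01  -0.024 -0.006]
handle top 74 ((613.3933715820312, -132.7841796875), (37.55197525024414, 16.005285263061523), 75.57666015625) [-0.12446638  0.01470248  0.12460686]
15.425 [ 0.5813 -0.2032  0.0923] [-3.0911 -0.0297  1.3331] [-20.9   4.9  10.7] [-0.004 -0.004  0.008  0.005 -0.015 -0.003]
handle top 848 ((611.7857666015625, -136.10760498046875), (35.43043899536133, 15.82711124420166), 76.63142395019531) [-0.01190004 -0.00792935  0.12554077]
15.475 [ 0.5813 -0.2032  0.0923] [-3.0915 -0.0298  1.333 ] [-20.    3.9  10.7] [-0.001 -0.002  0.005  0.004 -0.007 -0.001]
handle top 77 ((613.9439697265625, -133.00375366210938), (37.821189880371094, 15.774325370788574), 75.77618408203125) [-0.18807515 -0.00760289  0.12467939]
15.525 [ 0.5813 -0.2032  0.0923] [-3.0916 -0.0298  1.333 ] [-19.8   3.4  10.1] [-0.001 -0.002  0.001  0.002 -0.002  0.   ]
handle top 855 ((611.7630004882812, -136.03341674804688), (35.51496505737305, 15.817333221435547), 77.08724975585938) [-0.01228389 -0.00269708  0.1256065 ]
```

View pics/s3.png

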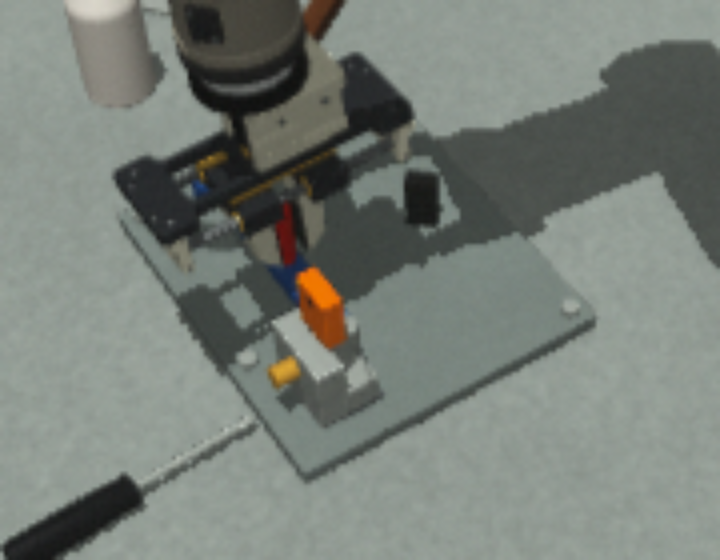

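```bash
python3 - <<'E'
from plant import r
print(r.hand_in());s=r.observe();print(s['t'],s['eef_pos'],s['ft_force'],s['gripper_width'])
E
```

```text
the job is handed in; nothing more can be done
None
the job is handed in; nothing more can be done
```

The orange gauge is seated in the slot and released, and the gripper holds the blue arm forward by its red post so that its nose pinches the blade on the stop. I handed the job in at t ≈ 15.5 s of the 58 s allowed; no verdict was reported.

- **Gauge:** The blade met the slot floor at TCP height 0.1007 m, against the 0.101 m I expected. In the last wrist pictures the handle top was at 125.6 mm (125 expected), under 1° off upright, and about 1.8 mm forward, which fits it being pressed on the stop.
- **Pinch:** The arm stopped dead against the blade. The wrist force along the push then settled at about 20 N, well above the 7 N or so that the spring alone needs. By my estimate that leaves about 7 N at the nose.
- **Other things:** I saw none of the other gauges or bench items move, but I did not measure all of them again at the end.

These checks disagreed or are weaker:

- **Descent to the stand:** The first descent stopped short and shifted by about 8 mm with a 1° tilt, with almost no force showing. I corrected it before gripping and did not find the cause.
- **Tool tilt:** The tool was about 3° off vertical at the end.
- **Grip on the post:** The post sits about 6–7 mm off the pads' centre, so it is still on the pads but close to their edge.
- **Swing angle:** The camera gave about 0.83 rad, but its view of the nose was mixed with the slot lip. I relied on the hard stop against the blade, at about 0.85 rad, instead.
- **Scene camera:** It placed objects 3–5 mm away from where the wrist camera did, so I used the wrist camera. Its slope for the handle top was too coarse to use.

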